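# Build up the forming tool on the blue bolster plate

## Robot

A 6-joint arm with a two-finger parallel gripper is mounted at the origin on a cart in front of the work surface, level with it; the furniture and walls round the work are solid. World frame = base frame: x ahead of the robot, y to its left, z up, the work surface at z = 0. Lengths are in m, angles in rad, forces in N, time in s.
With the tool pointing down it reaches from about 0.35 to 0.975 m from the base axis. Payload 4.9 kg.
Tool frame: the origin (TCP) lies midway between the tips of the shut fingers; the grasp point (between the pads) lies 19 mm behind it; x points along the fingers, y is the direction in which the jaws open and shut, and the axes are right-handed (so a half turn about x gives the same grasp; the last joint's range is limited). The gripper opens to 85 mm and grips with 20 to 120 N. Pads are 22 mm wide; open, the fingers measure 114 mm over their backs; the gripper's body (76 mm by 85 mm) begins 54 mm behind the grasp point. The pads swing forward as they close: fully open they stand 13 mm farther back than shut.
Start: joints at [-1.364, 0.053, 1.613, -0, 1.476, -0.119], TCP at [0.2, -0.592, 0.231] pointing down, gripper open.
Joint ranges: [-3.01, 3.01], [-1.01, 2.22], [0.06, 2.58], [-1.02, 4.17], [0.09, 2.62], [-3.14, 3.14]. Speed limits (rad/s): [2.57, 2.57, 3.14, 3.14, 3.14, 3.14].

## Interface

Orientations are given as a unit quaternion [w, x, y, z].
In Python, from plant import manip gives the robot as it stands.
- The arm moves only by the tool send_rows, never from a script. Its argument "motion" is a list that holds one entry, the list of rows, each a list of 6 numbers: the shift along the world's x, y, z in cm, then the turn, a rotation vector about the world's x, y, z in rad. A call has 1 to 12 rows; each row shifts and turns the commanded pose from where the row before left it; what a row does not reach is not made up. A row lasts 1/12 s, in which the tool goes at most 41.7 mm and 7.16 degrees, less where a joint would pass 70% of its speed; a pose out of reach is approached as far as the arm can. A call with a gripper value outside its range is refused whole. "fingers" is the closure, from 0 (fully open) to 1 (shut), set as the call begins (left out, the last holds). The fingers move at their own pace and stop on an object; the grip force is fixed at half the most. Time passes only in rows, so rows that do not move let the fingers close. It gives the time, the measured TCP pose, the force and the opening at its end, in the units of the state.
- manip.state(): the state, without advancing time (a new reading comes with each control period).
- manip.grab_frame(name): name is "scene" or "top" or "wrist"; returns the picture (400x640x3 uint8, red, green, blue); there is no depth.
- manip.calibration(name): a dict with "mtx" (3x3 intrinsics, pixels), "cam_to_world" (4x4, takes a point from camera to world coordinates); the wrist camera has in their place "hand_eye" (4x4, takes a point from camera to tool coordinates, whose origin is the TCP and whose axes are the tool frame's). Camera axes: x right, y up, looking along -z (the intrinsics and any distortion apply to the point x, -y, -z); pixel columns grow to the right and rows downward; lengths in m; the calibration is good to about 2 mm. A picture is of the moment at which its call begins: read the wrist's pose just before it. calibration takes no time and is no camera call.
- manip.job_done(): hands the job in, once; it reports no verdict.
Trained networks look in the newest picture that a camera, given by its name, has taken for a name from the list of things; names that differ only in an ending like _2 or _b are one class to them, and where a whole thing is asked for, a point or a joint stands for the part that bears it (a point fixed in the world has none). Each returns a list of dicts, best first, with "confidence" (0 to 1); they miss things now and then, are a little off and sometimes report something else, mostly with a low value. They report only what shows in the picture. A call takes as long as a camera call. They do not tell look-alikes from the thing itself.
- manip.boxes_of(query, camera): "centre" ([x, y, z] in m, in the coordinates of the camera as it stood for that picture, good to about 4 mm: the middle of the surface that is visible of it).
- manip.trace(query, camera): "region" (400x640 bool, what is visible of it).
- manip.landmark_of(query, camera): "centre" ([x, y, z] in m, in the coordinates of the camera as it stood for that picture, good to about 4 mm: a listed point, or the origin of a listed thing).
The state is a dict: "time": time; "joint_pos": joint angles; "joint_vel": joint speeds; "joint_efforts": joint torques, N m; "tool_pos": TCP position; "tool_rot": TCP orientation; "contact_force": force on the tool from outside, world axes, zero at the start; "ft_torque": the same for the moment, N m; "gripper_width": opening from 0.0 (shut) to 1.0 (fully open).
Only numpy, scipy, OpenCV 4.12 (cv2) and the standard library are available. Lean on these libraries where they do the work, as an engineer would, in place of code of your own. Each camera call takes 0.05 s, during which the arm holds its last target.

## Task

Set up the forming tool on the blue-rimmed bolster plate, one part at a time from the bottom up: the aluminium spacer disc flat in the middle of the plate, the brass die ring centred on the spacer, the orange punch standing upright down through the die's hole onto the spacer, and last the steel pusher centred on top of the punch with its black stem up. Let go of each part before taking the next, and leave the red-rimmed plate, the dark steel ring and the small green wax ring as they are.

Things in the scene. Friction and masses are not known exactly. Their poses are not given: they have to be found in the camera images.
- plate_blue: Target: round bolster plate, 100 mm across, 8 mm thick, with a blue painted rim and a bare steel middle marked with a dark circle of 56 mm. Fixed to the bench. Origin at the centre of its underside (bench level), z up; its top is 8 mm higher.
- plate_red: The same plate with a red rim, fixed; belongs to another job and stays empty. Origin at the centre of its underside.
- spacer_c (a point): Loose solid aluminium disc with a small dark centre dot, 56 mm across, 22 mm high, about 0.12 kg. Point at its centre, 11 mm above its underside; z is its axis.
- die_brass_c (a point): Loose brass ring (die), outer diameter 60 mm, through hole 42 mm, 18 mm high, about 0.15 kg. Point on its axis, 9 mm above its underside; z is its axis.
- punch_c (a point): Loose solid orange plastic cylinder (punch), 32 mm across, 52 mm high, standing, about 0.06 kg. Point at its centre, 26 mm above its underside; z is its axis. When seated in the brass die it goes in 18 mm and stands 34 mm proud, so grip it by its upper part.
- pusher_c (a point): Loose steel disc 46 mm across and 10 mm thick with a black plastic stem on top, 20 mm across and 24 mm long (34 mm high in all, about 0.12 kg); grip it by the stem. Point in the middle of the stem, 22 mm above the underside; z is its axis, stem up.
- die_dark_c (a point): Loose dark steel ring, outer diameter 60 mm, hole only 24 mm, 18 mm high; not part of this tool, leave it alone. Point on its axis, 9 mm above its underside.
- wax_ring_c (a point): Loose green wax ring, 30 mm across, 10 mm high; leave it alone. Point at its centre, 5 mm above its underside.
Not all that is in view belongs to the job. Several things look just like the part that bears die_brass_c: the one meant starts farthest from the robot's base.

How it is judged:
By the outcome, as a careful person would: the job done as asked, in the order asked, and still so for the second after the job is handed in, with the robot touching nothing.
It also fails if it takes over 122 s, if anything falls off the work surface, if the arm or the gripper's body presses on something with over 40 N, if the wrist force passes 120 N, or if a joint passes its speed limit or range.

## Working session

There is one attempt and no reset: what is moved stays moved. The work goes in short steps, Python scripts to look and compute and a tool call to move; the robot and the scene stay as the last step left them, time stands still between calls to the robot, and variables do not carry over. Pictures are saved under pics/ and viewed, and the job is handed in when it is done.

Besides the shell and the picture viewer there is one more tool, called after "Request:" in YAML: its name, and indented under it one key for each argument. send_rows: Moves the arm, as the interface text tells. Its arguments: {"type":"object","properties":{"motion":{"type":"array","items":{"type":"array","items":{"type":"array","items":{"type":"number"}}}},"fingers":{"type":"number"}},"required":["motion"]}

```bash
ls; mkdir -p pics; cat > h.py <<'E'
import numpy as np, cv2
from plant import manip
from scipy.spatial.transform import Rotation as R
def save(name,cam):
    im=manip.grab_frame(cam); cv2.imwrite(f'pics/{name}.png',im[:,:,::-1]); return im
def cam2w(cam,st=None):
    c=manip.calibration(cam)
    if 'cam_to_world' in c: return np.array(c['cam_to_world'])
    st=st or manip.state()
    q=st['tool_rot']; T=np.eye(4); T[:3,:3]=R.from_quat([q[1],q[2],q[3],q[0]]).as_matrix(); T[:3,3]=st['tool_pos']
    return T@np.array(c['hand_eye'])
def tow(T,p): return (T@np.r_[p,1])[:3]
def ray(cam,T,u,v,z):
    c=manip.calibration(cam);K=np.array(c['mtx'])
    d=np.array(c.get('dist',np.zeros(5)),float)
    x=cv2.undistortPoints(np.array([[[u,v]]],float),K,d)[0,0]
    dw=T[:3,:3]@np.array([x[0],-x[1],-1.]); o=T[:3,3]
    return o+dw*(z-o[2])/dw[2]
E
python3 - <<'E'
from h import *
print(manip.state())
for c in ['scene','top','wrist']: print(c,manip.calibration(c))
save('s0','scene'); 
save('t0','top')
T=cam2w('top')
for q in ['plate_blue','plate_red','spacer_c','die_brass_c','punch_c','pusher_c','die_dark_c','wax_ring_c']:
    for r in manip.landmark_of(q,'top'): print(q,round(r['confidence'],2),tow(T,r['centre']).round(4))
E
```

```text
pics
{'time': 0.0, 'joint_pos': array([-1.36401249e+00,  5.33503767e-02,  1.61431176e+00,  1.01031980e-05,
        1.47599372e+00, -1.18981651e-01]), 'joint_vel': array([-0.00060117,  0.00073621, -0.00056015,  0.00051943, -0.00193281,
        0.00079721]), 'joint_efforts': array([ 1.56382477e-03, -3.93680656e+01, -3.70173240e+01, -1.27363428e-04,
        7.14629365e-03, -1.22418694e-06]), 'tool_pos': array([ 0.19990528, -0.59150449,  0.23005643]), 'tool_rot': array([-0.11393758, -0.69771867, -0.11539539,  0.6977756 ]), 'contact_force': array([0.47706883, 0.21159262, 0.15454144]), 'ft_torque': array([0.01054592, 0.01447532, 0.03578287]), 'gripper_width': 1.0017893830600861}
scene {'mtx': array([[365.27134733,   0.        , 321.10110439],
       [  0.        , 365.27134733, 208.16596603],
       [  0.        ,   0.        ,   1.        ]]), 'cam_to_world': array([[-0.59150972,  0.43871642, -0.67649401, -0.20673777],
       [-0.806215  , -0.30978582,  0.50403385,  0.65517915],
       [ 0.01155967,  0.84354054,  0.53694109,  0.60715445],
       [ 0.        ,  0.        ,  0.        ,  1.
[... 740 characters left out ...]
7308e-05, -1.72406689e-03,
         1.21447475e-03],
       [-5.14266156e-04, -9.64358573e-01, -2.64598334e-01,
        -6.68688444e-02],
       [ 0.00000000e+00,  0.00000000e+00,  0.00000000e+00,
         1.00000000e+00]])}
plate_blue 0.7 [ 0.449   0.1992 -0.0042]
plate_red 0.74 [ 0.4378  0.0289 -0.0018]
spacer_c 0.91 [ 0.6081 -0.1658  0.0089]
die_brass_c 0.83 [0.6388 0.2644 0.0083]
die_brass_c 0.8 [0.2935 0.39   0.0066]
die_brass_c 0.55 [0.39   0.448  0.0041]
die_brass_c 0.5 [0.5717 0.0719 0.0092]
punch_c 0.61 [0.6551 0.1141 0.0237]
pusher_c 0.67 [ 0.6051 -0.0235  0.0223]
pusher_c 0.55 [ 0.6087 -0.1661  0.0081]
die_dark_c 0.9 [0.4482 0.3235 0.0067]
wax_ring_c 0.42 [ 0.5035 -0.0811  0.0022]
```

View pics/t0.png

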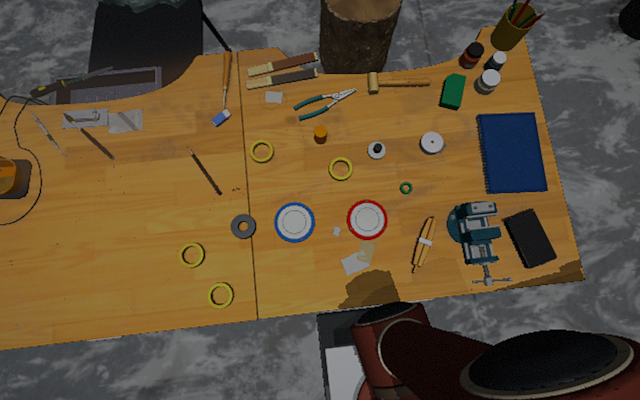

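View pics/s0.png

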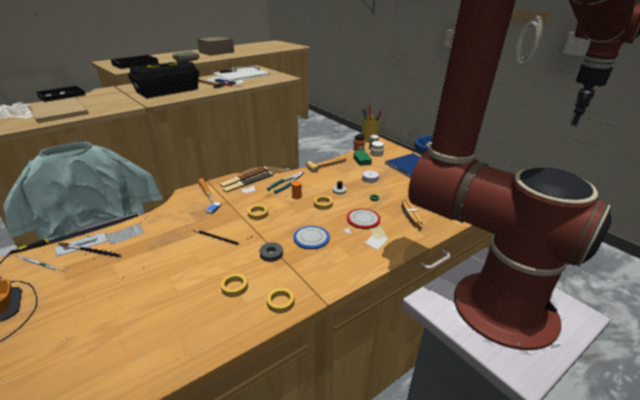

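Spacer is at (432,142) in the top view, the pusher at (376,150) and the punch at (321,132). Four brass rings show at (262,152), (340,169), (192,255) and (220,294). The one at (262,152) is farthest from the base: r≈0.69, against at most 0.59 for the others.

```bash
python3 - <<'E'
from h import *
st=manip.state();q=st['tool_rot'];M=R.from_quat([q[1],q[2],q[3],q[0]]).as_matrix();print(M.round(3))
T=cam2w('top')
# trace centroid of masks
for q,z in [('plate_blue',.008),('plate_red',.008),('spacer_c',.022),('die_brass_c',.018),('punch_c',.052)]:
    for r in manip.trace(q,'top')[:2]:
        ys,xs=np.nonzero(r['region']); 
        print(q,round(r['confidence'],2),len(xs),xs.mean().round(1),ys.mean().round(1),ray('top',T,xs.mean(),ys.mean(),z).round(4))
E
```

```text
[[-0.     0.32  -0.947]
 [ 0.    -0.947 -0.32 ]
 [-1.    -0.     0.   ]]
plate_blue 0.88 1300 293.6 221.4 [0.4479 0.2014 0.008 ]
plate_red 0.76 1365 366.1 219.1 [0.4337 0.0253 0.008 ]
spacer_c 0.81 453 430.3 142.6 [ 0.6055 -0.1589  0.022 ]
die_brass_c 0.67 317 220.2 295.8 [0.2926 0.3865 0.018 ]
die_brass_c 0.64 377 190.5 254.4 [0.3953 0.4502 0.018 ]
punch_c 0.65 202 319.7 133.9 [0.6473 0.115  0.052 ]
```

Request:
send_rows:
  motion:
    - [[1.6,2.4,0.4,0,0,0],[1.6,2.4,0.4,0,0,0],[1.6,2.4,0.4,0,0,0],[1.6,2.4,0.4,0,0,0],[1.6,2.4,0.4,0,0,0],[1.6,2.4,0.4,0,0,0],[1.6,2.4,0,0,0,0],[1.6,2.4,0,0,0,0],[1.6,2.4,0,0,0,0],[1.6,2.4,0,0,0,0],[1.6,2.4,0,0,0,0],[1.6,2.4,0,0,0,0]]
  fingers: 0

```text
time: 1.75
tool_pos: [0.3926, -0.3029, 0.2555]
tool_rot: [0.115, 0.698, 0.114, -0.698]
contact_force: [-1.0, -0.2, 0.4]
gripper_width: 0.996
```

Request:
send_rows:
  motion:
    - [[1.8,2.4,0,0,0,0],[1.8,2.4,0,0,0,0],[1.8,2.4,0,0,0,0],[1.8,2.4,0,0,0,0],[1.8,2.4,0,0,0,0],[1.8,2.4,0,0,0,0],[1.8,2.4,0,0,0,0],[1.8,2.4,0,0,0,0],[1.8,2.4,0,0,0,0],[1.8,2.4,0,0,0,0],[1.8,2.4,0,0,0,0],[0,0,0,0,0,0]]

```text
time: 2.75
tool_pos: [0.592, -0.0364, 0.2552]
tool_rot: [0.116, 0.698, 0.117, -0.697]
contact_force: [-0.4, 0.2, -0.3]
gripper_width: 1.001
```

```bash
cat > look.py <<'E'
import sys
from h import *
st=manip.state(); save(sys.argv[1],'wrist'); T=cam2w('wrist',st)
print(st['time'],st['tool_pos'].round(4),np.array(st['joint_pos']).round(2),st['gripper_width'])
for q in sys.argv[2:]:
    for r in manip.landmark_of(q,'wrist'): print('L',q,round(r['confidence'],2),tow(T,r['centre']).round(4))
    zt=dict(plate_blue=.008,plate_red=.008,spacer_c=.022,die_brass_c=.018,punch_c=.052,pusher_c=.034)[q]
    for r in manip.trace(q,'wrist'):
        ys,xs=np.nonzero(r['region']); print('T',q,round(r['confidence'],2),len(xs),xs.mean().round(1),ys.mean().round(1),ray('wrist',T,xs.mean(),ys.mean(),zt).round(4))
E
python3 look.py w1 spacer_c plate_blue die_brass_c punch_c pusher_c
```

```text
2.75 [ 0.592  -0.0364  0.2552] [-0.19 -0.04  1.66  0.    1.51  1.05] 1.0014214060701665
L spacer_c 0.63 [ 0.6108 -0.1658  0.011 ]
T spacer_c 0.79 2175 432.9 187.5 [ 0.6123 -0.1638  0.022 ]
L plate_blue 0.76 [ 0.4477  0.1965 -0.0022]
T plate_blue 0.65 5720 88.0 213.2 [0.4531 0.196  0.008 ]
L die_brass_c 0.88 [0.5685 0.066  0.008 ]
L die_brass_c 0.59 [0.637  0.2611 0.0117]
T die_brass_c 0.96 1679 218.7 153.8 [0.5712 0.0682 0.018 ]
T die_brass_c 0.68 2656 51.0 29.0 [0.637  0.2559 0.018 ]
L punch_c 0.82 [0.6541 0.1097 0.028 ]
L punch_c 0.35 [ 0.4487  0.2    -0.0007]
T punch_c 0.81 1471 195.7 56.6 [0.6582 0.1032 0.052 ]
L pusher_c 0.81 [ 0.6128 -0.0244  0.0168]
T pusher_c 0.96 1329 314.3 147.5 [ 0.6129 -0.0266  0.034 ]
```

View pics/w1.png

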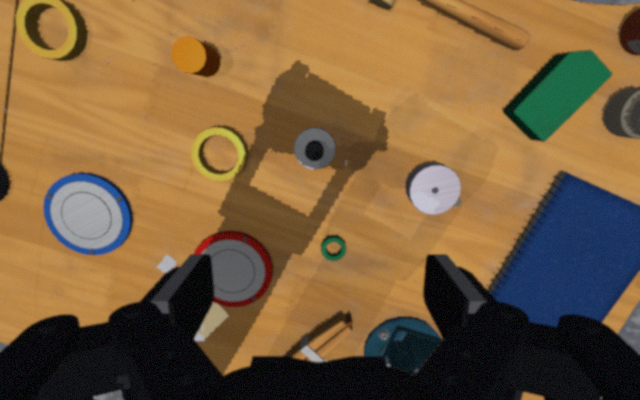

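The wrist picture shows the spacer's centre dot at (435,190), the pusher at (314,150), the punch at (188,55) and the far brass ring at (48,28). The blue plate is at (88,213). I'll go closer over the spacer and look again.

Request:
send_rows:
  motion:
    - [[0.3,-2.1,-1.5,0,0,0],[0.3,-2.1,-1.5,0,0,0],[0.3,-2.1,-1.5,0,0,0],[0.3,-2.1,-1.5,0,0,0],[0.4,-2.2,-1.5,0,0,0],[0.4,-2.2,-1.5,0,0,0],[0,0,-1.5,0,0,0],[0,0,-1.5,0,0,0],[0,0,-1.5,0,0,0],[0,0,0,0,0,0],[0,0,0,0,0,0]]

```text
time: 4.22
tool_pos: [0.6092, -0.1668, 0.1189]
tool_rot: [-0.115, -0.697, -0.116, 0.698]
contact_force: [-0.3, 0.5, -0.0]
gripper_width: 0.999
```

```bash

python3 look.py w2 spacer_c
```

```text
4.2167 [ 0.6092 -0.1668  0.1189] [-0.39  0.16  1.69  0.    1.29  0.86] 0.9989136064818744
L spacer_c 0.59 [ 0.6097 -0.1664  0.0096]
T spacer_c 0.77 4953 316.6 196.1 [ 0.6127 -0.1661  0.022 ]
```

View pics/w2.png

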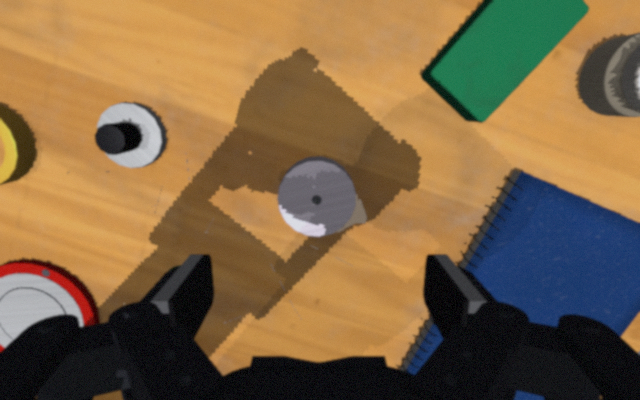

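Request:
send_rows:
  motion:
    - [[0.1,0,-1.6,0,0,0],[0,0,-1.6,0,0,0],[0,0,-1.6,0,0,0],[0,0,-1.6,0,0,0],[0,0,-1.6,0,0,0],[0,0,-1.6,0,0,0],[0,0,-1.2,0,0,0],[0,0,-0.6,0,0,0],[0,0,-0.4,0,0,0],[0,0,0,0,0,0],[0,0,0,0,0,0]]

```text
time: 5.28
tool_pos: [0.6117, -0.1683, 0.0032]
tool_rot: [0.115, 0.698, 0.114, -0.697]
contact_force: [-0.4, -0.1, -0.4]
gripper_width: 0.998
```

Request:
send_rows:
  motion:
    - [[0,0,0,0,0,0],[0,0,0,0,0,0],[0,0,0,0,0,0],[0,0,0,0,0,0],[0,0,0,0,0,0],[0,0,0,0,0,0],[0,0,0,0,0,0],[0,0,0,0,0,0]]
  fingers: 1

```text
time: 5.95
tool_pos: [0.6122, -0.1685, 0.0039]
tool_rot: [0.115, 0.699, 0.114, -0.697]
contact_force: [0.2, 1.3, 5.5]
gripper_width: 0.617
```

```bash

python3 look.py w3 spacer_c
```

```text
5.95 [ 0.6122 -0.1685  0.0039] [-0.39  0.31  1.73  0.    1.1   0.86] 0.6170978801836627
T spacer_c 0.8 15542 318.4 272.1 [ 0.616  -0.1689  0.022 ]
```

View pics/w3.png

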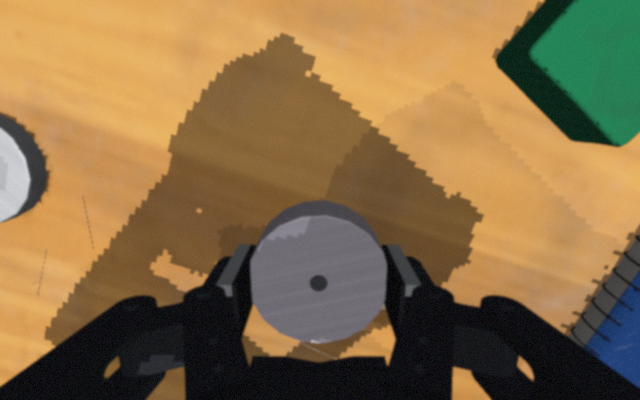

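Spacer gripped, with its dot at (318,283) between the pads. Lift it and carry it over the blue plate.

Request:
send_rows:
  motion:
    - [[0,0,0.6,0,0,0],[0,0,1.8,0,0,0],[0,0,2.4,0,0,0],[0,0,2.4,0,0,0],[0,0,2.4,0,0,0],[-0.6,1.2,1.9,0,0,0],[-1.2,2.7,0,0,0,0],[-1.2,2.7,0,0,0,0],[-1.2,2.7,0,0,0,0],[-1.2,2.7,0,0,0,0],[-1.2,2.7,0,0,0,0],[-1.2,2.7,0,0,0,0]]

```text
time: 7.1
tool_pos: [0.5315, 0.0071, 0.1165]
tool_rot: [-0.114, -0.697, -0.115, 0.698]
contact_force: [0.1, 1.0, -1.1]
gripper_width: 0.619
```

Request:
send_rows:
  motion:
    - [[-1.2,2.7,0,0,0,0],[-1.2,2.7,0,0,0,0],[-1.2,2.7,0,0,0,0],[-1.2,2.7,0,0,0,0],[-1.2,2.7,0,0,0,0],[-1.2,2.7,0,0,0,0],[-1.2,2.7,0,0,0,0],[-0.2,0.3,0,0,0,0],[0,0,0,0,0,0],[0,0,0,0,0,0]]

```text
time: 7.93
tool_pos: [0.4468, 0.1975, 0.1169]
tool_rot: [-0.115, -0.697, -0.115, 0.698]
contact_force: [-0.2, -0.8, -0.5]
gripper_width: 0.613
```

```bash

python3 look.py w4 plate_blue spacer_c
```

```text
7.9333 [0.4468 0.1975 0.1169] [ 0.26 -0.18  2.03 -0.    1.29  1.51] 0.612877735835948
L plate_blue 0.6 [ 0.4479  0.2001 -0.0015]
T plate_blue 0.9 9559 316.3 172.9 [0.4638 0.2029 0.008 ]
T spacer_c 0.55 15571 318.5 272.1 [0.3962 0.1783 0.022 ]
```

View pics/w4.png

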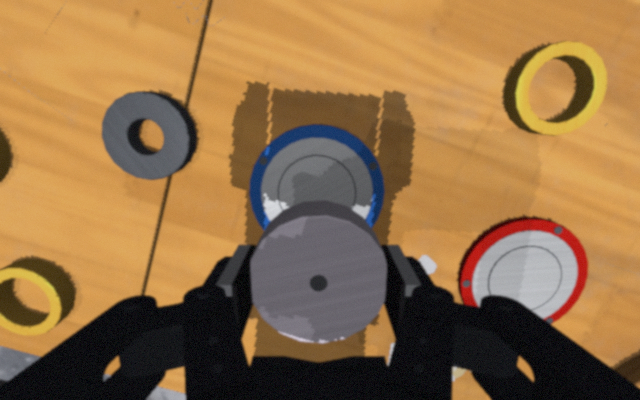

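```bash
cat >> h.py <<'E'
from scipy.optimize import least_squares
def circ(pts,r):
    f=lambda c: np.hypot(pts[:,0]-c[0],pts[:,1]-c[1])-r
    s=least_squares(f,pts.mean(0),loss='soft_l1',f_scale=.001); return s.x,np.abs(f(s.x)).mean()
E
python3 - <<'E'
from h import *
im=cv2.imread('pics/w4.png'); T=cam2w('wrist'); st=manip.state()
hsv=cv2.cvtColor(im,cv2.COLOR_BGR2HSV)
m=cv2.inRange(hsv,(100,120,40),(130,255,255)); m[:, :230]=0; m[:,400:]=0
cs=max(cv2.findContours(m,cv2.RETR_EXTERNAL,cv2.CHAIN_APPROX_NONE)[0],key=cv2.contourArea)[:,0]
# outermost rays from plate pixel centre
pts=[]
for a in np.deg2rad(np.arange(180,361,4)):
    d=np.array([np.cos(a),np.sin(a)]); best=None
    for t in np.arange(20,90,.5):
        p=np.array([317,190])+t*d; x,y=p.round().astype(int)
        if m[y,x]: best=p
    if best is not None and best[1]<205: pts.append(best)
pts=np.array(pts);print(len(pts))
w=np.array([ray('wrist',T,u,v,.008)[:2] for u,v in pts])
print(circ(w,.05))
# dark circle center
print('inner circ centre approx', ray('wrist',T,317,190,.008))
z=st['tool_pos'][2]+.018
print('dot',ray('wrist',T,318.3,283,z), 'tcp',st['tool_pos'])
E
```

```text
46
(array([0.44892606, 0.19704132]), np.float64(0.0007515286398228901))
inner circ centre approx [0.45256548 0.19784727 0.008     ]
dot [0.44680925 0.19519083 0.13525022] tcp [0.44746252 0.1970007  0.11725022]
```

Request:
send_rows:
  motion:
    - [[0.2,0.25,-1.6,0,0,0],[0,0,-1.8,0,0,0],[0,0,-1.8,0,0,0],[0,0,-1.8,0,0,0],[0,0,-1.2,0,0,0],[0,0,-0.8,0,0,0],[0,0,-0.6,0,0,0],[0,0,-0.3,0,0,0],[0,0,0,0,0,0],[0,0,0,0,0,0]]

```text
time: 9.02
tool_pos: [0.4497, 0.2005, 0.019]
tool_rot: [0.115, 0.698, 0.115, -0.697]
contact_force: [0.3, 0.1, -1.2]
gripper_width: 0.618
```

```bash

python3 look.py w5 plate_blue spacer_c
```

```text
9.0167 [0.4497 0.2005 0.019 ] [ 0.27 -0.03  2.07  0.    1.09  1.51] 0.6184969884330285
T plate_blue 0.59 13849 321.3 203.7 [0.4722 0.2051 0.008 ]
L spacer_c 0.89 [0.4508 0.2009 0.0224]
T spacer_c 0.93 15414 318.6 272.1 [0.4463 0.1976 0.022 ]
```

View pics/w5.png

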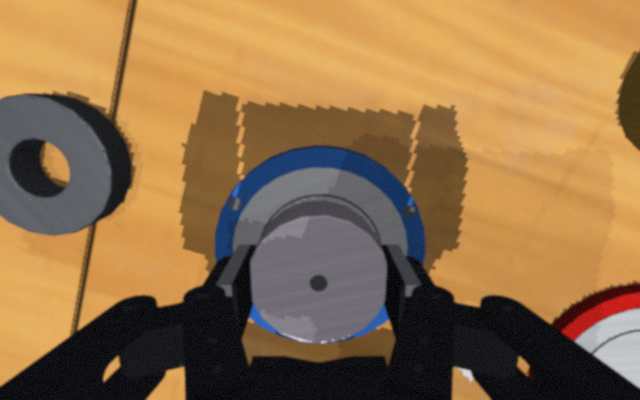

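```bash
cat > fitp.py <<'E'
import sys
from h import *
# args: png cx cy rmin rmax a0 a1 zdot u v
f,cx,cy=sys.argv[1],float(sys.argv[2]),float(sys.argv[3])
im=cv2.imread(f); st=manip.state(); T=cam2w('wrist',st)
m=cv2.inRange(cv2.cvtColor(im,cv2.COLOR_BGR2HSV),(100,120,40),(130,255,255))
pts=[]
for a in np.deg2rad(np.arange(0,360,3)):
    best=None
    for t in np.arange(40,150,.5):
        x,y=int(round(cx+t*np.cos(a))),int(round(cy+t*np.sin(a)))
        if 0<=x<640 and 0<=y<400 and m[y,x]: best=(x,y)
    if best and (best[1]<240 or (250<best[0]<390 and best[1]>330)): pts.append(best)
w=np.array([ray('wrist',T,u,v,.008)[:2] for u,v in pts])
for _ in range(3):
    c,e=circ(w,.05); r=np.abs(np.hypot(*(w-c).T)-.05); w=w[r<.003]
print('plate',c,e,len(w)); 
u,v,z=map(float,sys.argv[4:7]); print('dot',ray('wrist',T,u,v,st['tool_pos'][2]+z),st['tool_pos'])
E
python3 fitp.py pics/w5.png 320 250 318.3 283 .018
```

```text
plate [0.44851509 0.19795623] 0.000601974027494097 63
dot [0.44886364 0.19875221 0.03699196] [0.44954    0.20057251 0.01899196]
```

Request:
send_rows:
  motion:
    - [[0,-0.08,-0.3,0,0,0],[0,0,-0.2,0,0,0],[0,0,-0.15,0,0,0],[0,0,0,0,0,0],[0,0,0,0,0,0]]

```text
time: 9.68
tool_pos: [0.4489, 0.1995, 0.0118]
tool_rot: [-0.115, -0.698, -0.115, 0.698]
contact_force: [-1.4, 0.8, 0.2]
gripper_width: 0.612
```

Request:
send_rows:
  motion:
    - [[0,0,-0.08,0,0,0],[0,0,0,0,0,0],[0,0,0,0,0,0]]

```text
time: 9.93
tool_pos: [0.449, 0.1995, 0.0118]
tool_rot: [-0.115, -0.697, -0.115, 0.698]
contact_force: [-4.7, -1.5, 6.8]
gripper_width: 0.613
```

Request:
send_rows:
  motion:
    - [[0,0,0,0,0,0],[0,0,0,0,0,0],[0,0,0,0,0,0],[0,0,0,0,0,0],[0,0,0,0,0,0],[0,0,0,0,0,0],[0,0,0,0,0,0]]
  fingers: 0

```text
time: 10.52
tool_pos: [0.449, 0.1996, 0.0109]
tool_rot: [-0.115, -0.698, -0.115, 0.698]
contact_force: [0.1, -0.0, -0.2]
gripper_width: 1.001
```

Request:
send_rows:
  motion:
    - [[0,0,0.6,0,0,0],[0,0,1.5,0,0,0],[0,0,2,0,0,0],[0,0,2,0,0,0],[0,0,2,0,0,0],[0,0,2,0,0,0],[0,0,0,0,0,0],[0,0,0,0,0,0]]

```text
time: 11.18
tool_pos: [0.4501, 0.1999, 0.1136]
tool_rot: [0.115, 0.699, 0.115, -0.696]
contact_force: [0.5, -0.4, -0.4]
gripper_width: 0.997
```

```bash

python3 look.py w6 plate_blue spacer_c
```

```text
11.1833 [0.4501 0.1999 0.1136] [ 0.27 -0.17  2.03  0.    1.28  1.51] 0.997261182358173
T plate_blue 0.62 8527 318.3 190.4 [0.4564 0.2001 0.008 ]
L spacer_c 0.55 [0.4482 0.1961 0.0175]
T spacer_c 0.94 5312 318.3 205.6 [0.4494 0.1979 0.022 ]
```

View pics/w6.png

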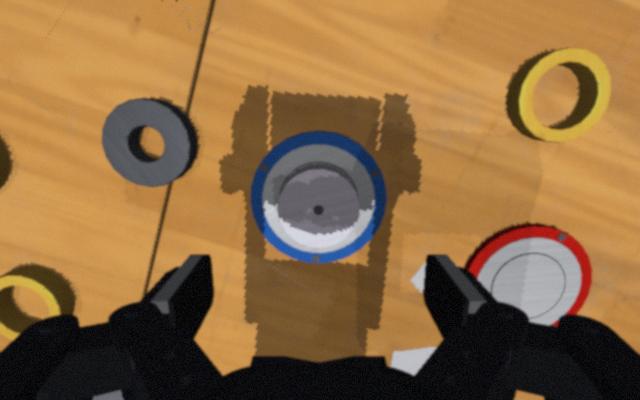

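```bash
python3 - <<'E'
from h import *
im=cv2.imread('pics/w6.png'); st=manip.state(); T=cam2w('wrist',st)
m=cv2.inRange(cv2.cvtColor(im,cv2.COLOR_BGR2HSV),(100,120,40),(130,255,255))
m[:,:230]=0;m[:,400:]=0
pts=[]
for a in np.deg2rad(np.arange(0,360,3)):
    for t in np.arange(95,40,-.5):
        x,y=int(round(318+t*np.cos(a))),int(round(197+t*np.sin(a)))
        if m[y,x]: pts.append((x,y));break
w=np.array([ray('wrist',T,u,v,.008)[:2] for u,v in pts])
for _ in range(3):
    c,e=circ(w,.05); r=np.abs(np.hypot(*(w-c).T)-.05); w=w[r<.003]
print('plate',c,e,len(w),'dot',ray('wrist',T,318,209.5,.030),st['tool_pos'])
E
```

```text
plate [0.44706253 0.19649896] 0.001902252743168472 94 dot [0.44725617 0.19748219 0.03      ] [0.44800345 0.1993128  0.11038196]
```

Request:
send_rows:
  motion:
    - [[2,0.7,0,0,0,0],[2.4,0.8,0,0,0,0],[2.4,0.8,0,0,0,0],[2.4,0.8,0,0,0,0],[2.4,0.8,0,0,0,0],[2.4,0.8,0,0,0,0],[2.4,0.8,0,0,0,0],[2.4,0.8,0,0,0,0],[0,0,0,0,0,0],[0,0,0,0,0,0]]

```text
time: 12.27
tool_pos: [0.637, 0.2625, 0.1102]
tool_rot: [-0.115, -0.697, -0.114, 0.699]
contact_force: [0.4, -0.9, 0.2]
gripper_width: 1.002
```

```bash

python3 look.py w7 die_brass_c
```

```text
12.2667 [0.637  0.2625 0.1102] [ 0.28  0.3   1.55 -0.    1.3   1.53] 1.0016531285052317
T die_brass_c 0.76 3545 317.6 199.9 [0.6394 0.2619 0.018 ]
T die_brass_c 0.38 87 533.6 318.6 [0.6031 0.076  0.018 ]
```

View pics/w7.png

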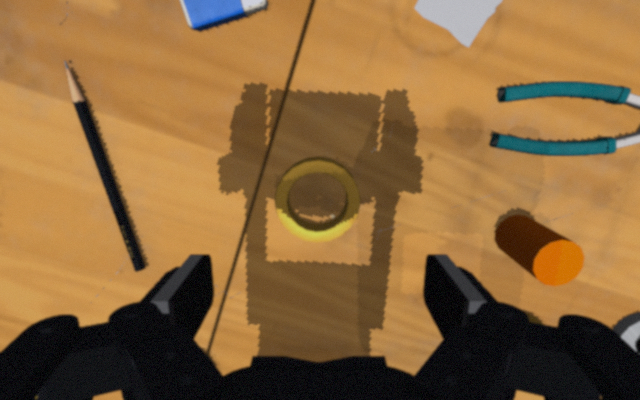

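Ring centre is at (318,200), almost directly below the TCP, with the punch at (558,262) well clear of the right finger. Descend.

Request:
send_rows:
  motion:
    - [[0.2,0.05,-1.6,0,0,0],[0,0,-1.8,0,0,0],[0,0,-1.8,0,0,0],[0,0,-1.8,0,0,0],[0,0,-1.6,0,0,0],[0,0,-1.2,0,0,0],[0,0,-0.8,0,0,0],[0,0,-0.4,0,0,0],[0,0,0,0,0,0],[0,0,0,0,0,0]]

```text
time: 13.25
tool_pos: [0.6396, 0.2633, 0.0026]
tool_rot: [0.115, 0.698, 0.115, -0.697]
contact_force: [0.4, -0.0, 0.4]
gripper_width: 1.002
```

Request:
send_rows:
  motion:
    - [[0,0,0,0,0,0],[0,0,0,0,0,0],[0,0,0,0,0,0],[0,0,0,0,0,0],[0,0,0,0,0,0],[0,0,0,0,0,0],[0,0,0,0,0,0],[0,0,0,0,0,0]]
  fingers: 1

```text
time: 13.92
tool_pos: [0.6405, 0.2637, 0.0044]
tool_rot: [0.115, 0.699, 0.115, -0.697]
contact_force: [-0.9, 0.1, 6.0]
gripper_width: 0.671
```

```bash

python3 look.py w8 die_brass_c
```

```text
13.9167 [0.6405 0.2637 0.0044] [0.28 0.42 1.58 0.   1.13 1.53] 0.6714828694903485
T die_brass_c 0.71 10917 318.4 274.8 [0.641  0.2622 0.018 ]
```

View pics/w8.png

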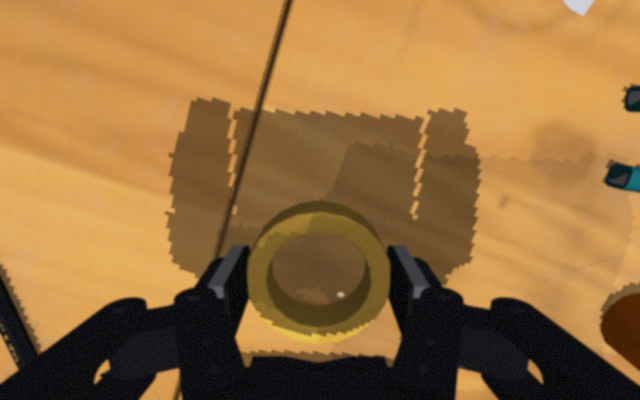

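```bash
cat > fitd.py <<'E'
from h import *
import sys
st=manip.state(); T=cam2w('wrist',st)
im=cv2.imread(sys.argv[1]); z=st['tool_pos'][2]+float(sys.argv[2])
hsv=cv2.cvtColor(im,cv2.COLOR_BGR2HSV)
m=cv2.inRange(hsv,(22,120,50),(35,255,255)); cv2.imwrite('pics/m.png',m)
pts=[];
for u in range(275,365,3):
    ys=np.nonzero(m[255:360,u])[0]
    if len(ys): pts.append((u,255+ys.max()))
print(pts[::4])
w=np.array([ray('wrist',T,u,v,z)[:2] for u,v in pts])
for _ in range(3):
    c,e=circ(w,.03); r=np.abs(np.hypot(*(w-c).T)-.03); w=w[r<.0015]
print(c,e,len(w)); q=st['tool_rot'];M=R.from_quat([q[1],q[2],q[3],q[0]]).as_matrix()
print('tool offs yz mm', (M.T@(np.r_[c,z]-st['tool_pos'])*1000).round(2), st['tool_pos'])
E
python3 fitd.py pics/w8.png .0136
```

```text
[(275, np.int64(329)), (287, np.int64(335)), (299, np.int64(339)), (311, np.int64(340)), (329, np.int64(318)), (344, np.int64(310)), (356, np.int64(303))]
[0.63893513 0.27346897] 0.0005325809295263619 14
tool offs yz mm [-13.6   -9.84  -1.74] [0.64047773 0.26359799 0.00432719]
```

View pics/m.png

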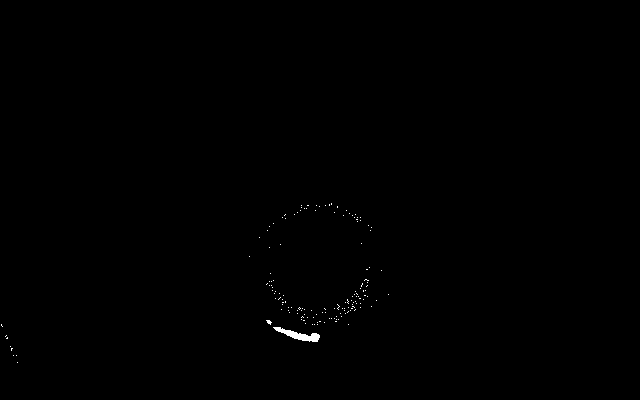

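```bash
python3 - <<'E'
from h import *
for n in ('w8','w3'):
    im=cv2.imread(f'pics/{n}.png')[190:360,220:420]; cv2.imwrite(f'pics/z{n}.png',cv2.resize(im,None,fx=3.5,fy=3.5,interpolation=cv2.INTER_CUBIC))
st=manip.state(); T=cam2w('wrist',st); q=st['tool_rot'];M=R.from_quat([q[1],q[2],q[3],q[0]]).as_matrix()
# predicted projections for offset 0: circles r .03 & .021 at tool x=-.0136
c=manip.calibration('wrist');K=np.array(c['mtx']);H=np.linalg.inv(np.array(c['hand_eye']))
def proj(p):
    x=(H@np.r_[p,1])[:3]; return K[:2,:2]@(np.array([x[0],-x[1]])/-x[2])+K[:2,2]
for dz in (-2,0,2):
  for rr in (.03,.021):
    print(dz,rr,[proj([-.0136,0,dz/1000+s*rr]).round(1) for s in (-1,1)],[proj([-.0136,s*rr,dz/1000]).round(1) for s in (-1,1)])
print([proj([-.018,0,d/1000]).round(1) for d in (-2,0,2)])
E
```

```text
-2 0.03 [array([314.3, 198.3]), array([314.7, 334.9])] [array([239.8, 270.4]), array([389.2, 270.4])]
-2 0.021 [array([314.4, 220.8]), array([314.6, 316.3])] [array([262.2, 270.4]), array([366.8, 270.4])]
0 0.03 [array([314.4, 203.3]), array([314.7, 339. ])] [array([240.1, 275. ]), array([389. , 274.9])]
0 0.021 [array([314.4, 225.7]), array([314.6, 320.5])] [array([262.4, 275. ]), array([366.6, 274.9])]
2 0.03 [array([314.4, 208.4]), array([314.7, 343. ])] [array([240.3, 279.5]), array([388.7, 279.4])]
2 0.021 [array([314.4, 230.6]), array([314.7, 324.6])] [array([262.6, 279.4]), array([366.5, 279.4])]
[array([314.4, 275.6]), array([314.4, 280.2]), array([314.5, 284.8])]
```

View pics/zw8.png

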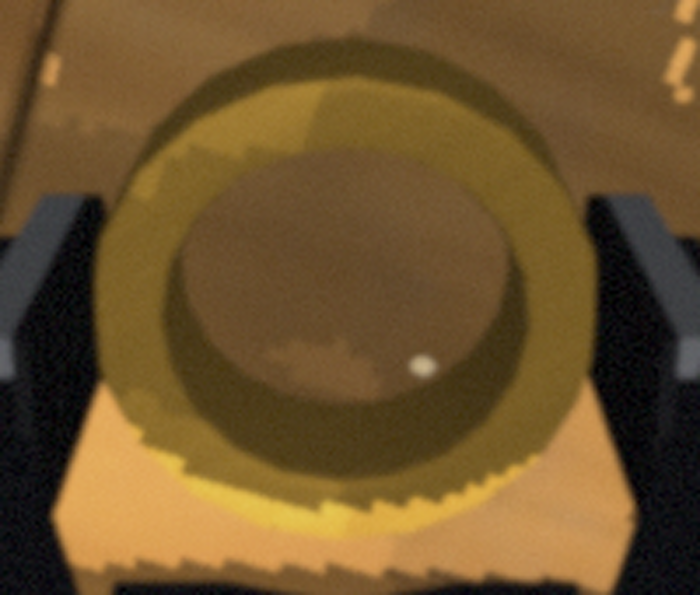

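```bash
cat >> h.py <<'E'
def projt(p):
    c=manip.calibration('wrist');K=np.array(c['mtx']);H=np.linalg.inv(np.array(c['hand_eye']))
    x=(H@np.r_[p,1])[:3]; return K[:2,:2]@(np.array([x[0],-x[1]])/-x[2])+K[:2,2]
E
python3 - <<'E'
from h import *
def f(p):
    x,y,z=p; o=[]
    o+= [projt([x,y,z-.03])[1]-211.7, projt([x,y,z+.03])[1]-343.4, projt([x,y,z-.021])[1]-232.3, projt([x,y,z+.021])[1]-326.6]
    th=np.linspace(0,2*np.pi,181)
    us=np.array([projt([x,y+.03*np.cos(t),z+.03*np.sin(t)])[0] for t in th]); o+=[us.min()-247.7,us.max()-390.6]
    return o
s=least_squares(f,[-.0136,0,0],x_scale=1e-3); print(s.x*1000,np.round(s.fun,1))
# spacer in hand: dot with x = die x -.004 -.0005
for dx in (-.0045,-.004): 
    g=least_squares(lambda p: projt([s.x[0]+dx,p[0],p[1]])-np.array([318.3,283]),[0,0],x_scale=1e-3); print(g.x*1000)
E
```

```text
Traceback (most recent call last):
  File "h.py", line 24, in projt
    c=manip.calibration('wrist');K=np.array(c['mtx']);H=np.linalg.inv(np.array(c['hand_eye']))
ValueError: time passes only in moves, steps and waits
```

View pics/zw3.png

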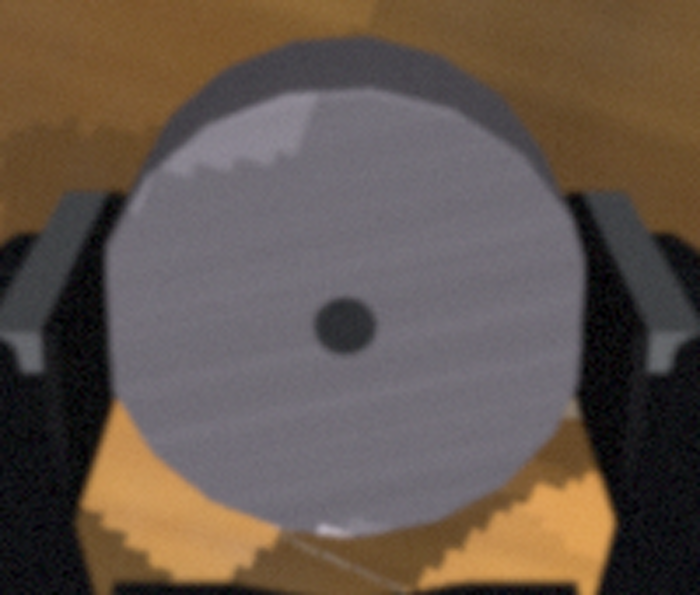

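```bash
cat > fix.py <<'E'
s=open('h.py').read()
s=s.replace("c=manip.calibration('wrist');K=np.array(c['mtx']);H=np.linalg.inv(np.array(c['hand_eye']))\n","K,H=KH()\n")
s+='''
_c={}
def KH():
    if 'a' not in _c:
        c=manip.calibration('wrist'); _c['a']=(np.array(c['mtx']),np.linalg.inv(np.array(c['hand_eye'])))
    return _c['a']
_o=manip.calibration; _cal={}
def cal(n):
    if n not in _cal: _cal[n]=_o(n)
    return _cal[n]
'''
s=s.replace('c=manip.calibration(cam)','c=cal(cam)')
open('h.py','w').write(s)
E
python3 fix.py; cat > fr.py <<'E'
from h import *
import sys
# fit ring/disc top: args list of r:top:bottom, left, right, r for sides
def fit(rows,side,x0=-.0136):
    th=np.linspace(0,2*np.pi,91)
    def f(p):
        x,y,z=p;o=[]
        for r,t,b in rows: o+=[projt([x,y,z-r])[1]-t,projt([x,y,z+r])[1]-b]
        r,l,rt=side; us=np.array([projt([x,y+r*np.cos(t),z+r*np.sin(t)])[0] for t in th]); o+=[us.min()-l,us.max()-rt]
        return o
    s=least_squares(f,[x0,0,0],x_scale=1e-3); return s.x*1000,np.round(s.fun,1)
E
python3 - <<'E'
from fr import *
print(fit([(.03,211.7,343.4),(.021,232.3,326.6)],(.03,247.7,390.6)))
print(fit([(.028,190+88/3.5,190+536/3.5)],(.028,220+106/3.5,220+585/3.5)))
s,_=fit([(.028,190+88/3.5,190+536/3.5)],(.028,220+106/3.5,220+585/3.5)); print(projt(s/1000))
print(manip.state()['time'])
E
```

```text
(array([-10.62647481,   1.88702735,   4.36091799]), array([ 0.3, -0.2,  1.2, -1.4, -1. ,  1.1]))
(array([-14.26041469,   1.69338842,   2.95087853]), array([ 1.1, -1.3, -1.1,  1.1]))
[318.73362963 282.34945655]
14.0667
```

Request:
send_rows:
  motion:
    - [[0,0,0.8,0,0,0],[0,0,2,0,0,0],[0,0,2.4,0,0,0],[0,0,2.4,0,0,0],[-1.4,-0.5,2,0,0,0],[-2.2,-0.7,0,0,0,0],[-2.2,-0.7,0,0,0,0],[-2.2,-0.7,0,0,0,0],[-2.2,-0.7,0,0,0,0],[-2.2,-0.7,0,0,0,0],[-2.2,-0.7,0,0,0,0],[-2.2,-0.7,0,0,0,0]]

```text
time: 15.07
tool_pos: [0.4695, 0.2086, 0.0978]
tool_rot: [-0.115, -0.698, -0.115, 0.698]
contact_force: [0.1, 0.5, -1.3]
gripper_width: 0.671
```

Request:
send_rows:
  motion:
    - [[-2.2,-0.9,0,0,0,0],[0,0,-1.4,0,0,0],[0,0,-1.4,0,0,0],[0,0,-0.8,0,0,0],[0,0,0,0,0,0],[0,0,0,0,0,0]]

```text
time: 15.57
tool_pos: [0.4487, 0.2, 0.0617]
tool_rot: [-0.115, -0.697, -0.115, 0.698]
contact_force: [0.7, 0.0, -1.1]
gripper_width: 0.672
```

```bash

python3 look.py w9 die_brass_c
```

```text
15.5667 [0.4487 0.2    0.0617] [ 0.27 -0.1   2.06 -0.    1.18  1.51] 0.6717269004326618
T die_brass_c 0.94 10969 318.3 274.4 [0.4213 0.189  0.018 ]
T die_brass_c 0.92 1237 9.6 343.1 [0.3165 0.3542 0.018 ]
T die_brass_c 0.58 5307 595.2 93.8 [0.5616 0.0885 0.018 ]
```

View pics/w9.png

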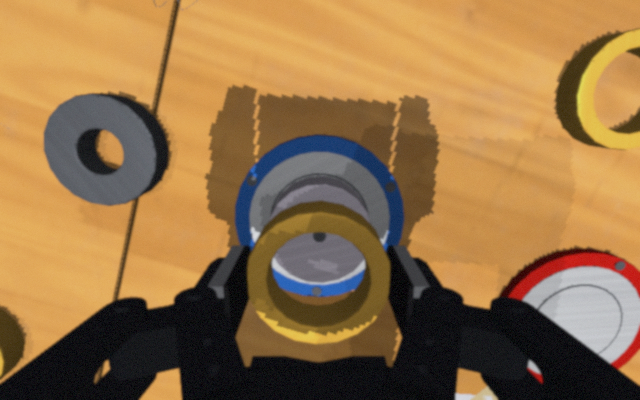

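```bash
cat > dot.py <<'E'
from h import *
import sys
u,v,zz=map(float,sys.argv[1:4]); off=np.array([float(a) for a in sys.argv[4:7]])/1000
st=manip.state();T=cam2w('wrist',st);q=st['tool_rot'];M=R.from_quat([q[1],q[2],q[3],q[0]]).as_matrix()
d=ray('wrist',T,u,v,zz); o=st['tool_pos']+M@off
print('target',d,'part',o,'move cm',((d-o)*100).round(2),'tool', (M.T@(d-o)*1000).round(1))
E
python3 dot.py 319.3 237 .030 -10.6 1.89 4.36
```

```text
target [0.44883973 0.19769643 0.03      ] part [0.44634954 0.19712905 0.07351759] move cm [ 0.25  0.06 -4.35] tool [43.5  0.3 -2.5]
```

Request:
send_rows:
  motion:
    - [[0.13,0.03,-1.0,0,0,0],[0,0,-0.9,0,0,0],[0,0,0,0,0,0],[0,0,0,0,0,0]]

```text
time: 16.05
tool_pos: [0.4493, 0.2001, 0.0417]
tool_rot: [-0.115, -0.697, -0.115, 0.699]
contact_force: [-0.4, -0.1, -0.9]
gripper_width: 0.672
```

```bash

python3 look.py w10 die_brass_c; python3 - <<'E'
import cv2
im=cv2.imread('pics/w10.png')[190:360,220:420]; cv2.imwrite('pics/zw10.png',cv2.resize(im,None,fx=3.5,fy=3.5,interpolation=cv2.INTER_CUBIC))
E
```

```text
16.05 [0.4493 0.2001 0.0417] [ 0.27 -0.06  2.07 -0.    1.14  1.51] 0.6716109668889322
T die_brass_c 0.91 4830 612.8 95.5 [0.5589 0.0949 0.018 ]
T die_brass_c 0.6 10699 318.1 274.9 [0.4315 0.1925 0.018 ]
```

View pics/zw10.png

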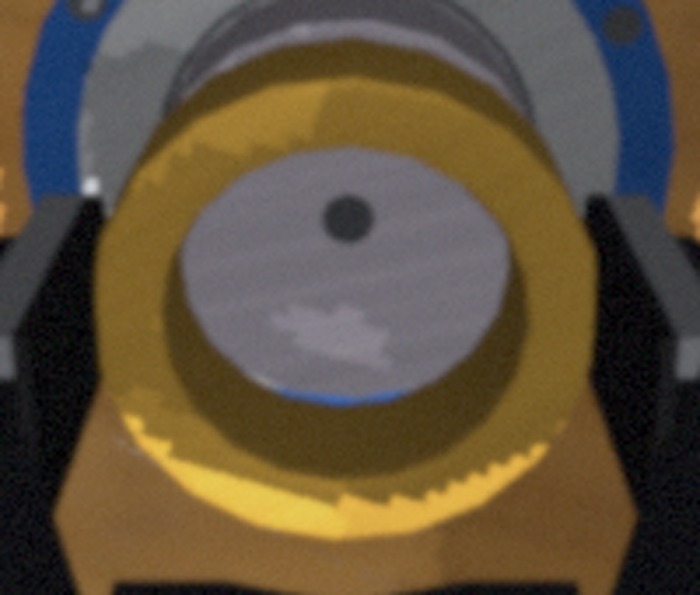

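```bash
python3 - <<'E'
from h import *
for z in (2.4,3.4,4.36,5.4): print(z,projt([.0147,.0018,z/1000]).round(1))
E
```

```text
2.4 [318.8 251.9]
3.4 [318.8 253.8]
4.36 [318.8 255.6]
5.4 [318.8 257.6]
```

Request:
send_rows:
  motion:
    - [[0.12,0.04,-0.2,0,0,0],[0,0,-0.2,0,0,0],[0,0,-0.15,0,0,0],[0,0,0,0,0,0],[0,0,0,0,0,0],[0,0,0,0,0,0]]

```text
time: 16.7
tool_pos: [0.4515, 0.2008, 0.0375]
tool_rot: [-0.115, -0.698, -0.115, 0.698]
contact_force: [0.2, 0.6, -1.4]
gripper_width: 0.669
```

```bash

python3 look.py w11 die_brass_c; python3 - <<'E'
import cv2
im=cv2.imread('pics/w11.png')[190:360,220:420]; cv2.imwrite('pics/zw11.png',cv2.resize(im,None,fx=3.5,fy=3.5,interpolation=cv2.INTER_CUBIC))
from h import *
tz=manip.state()['tool_pos'][2]
for z in (2.4,4.36): print(z,projt([.0074+tz-.0344,.0018,z/1000]).round(1))
E
```

```text
16.7 [0.4515 0.2008 0.0375] [ 0.27 -0.05  2.06  0.    1.13  1.51] 0.6690602431085041
T die_brass_c 0.75 10590 318.3 274.4 [0.4361 0.1939 0.018 ]
T die_brass_c 0.67 4571 616.5 101.4 [0.5583 0.0958 0.018 ]
2.4 [318.8 255.4]
4.36 [318.8 259.2]
```

View pics/zw11.png

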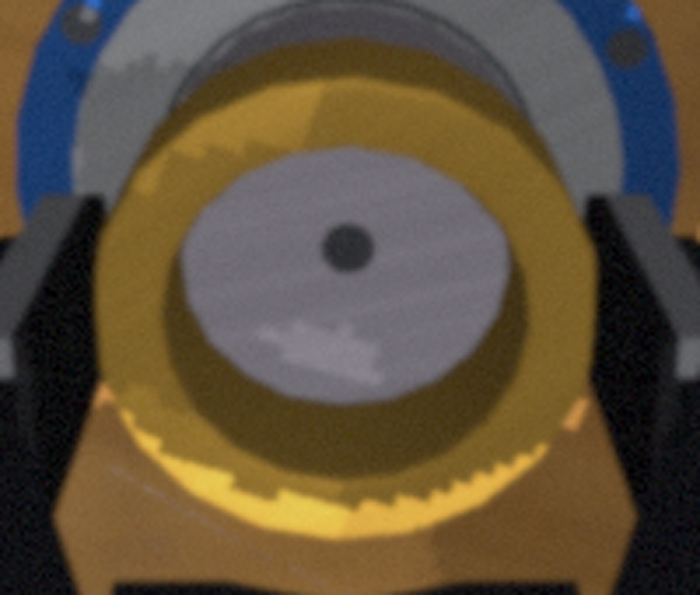

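Request:
send_rows:
  motion:
    - [[-0.07,-0.02,-0.1,0,0,0],[0,0,-0.1,0,0,0],[0,0,-0.1,0,0,0],[0,0,0,0,0,0],[0,0,0,0,0,0]]

```text
time: 17.27
tool_pos: [0.4508, 0.2006, 0.0344]
tool_rot: [-0.115, -0.698, -0.115, 0.698]
contact_force: [1.0, 0.4, -2.1]
gripper_width: 0.671
```

```bash

python3 look.py w12; python3 - <<'E'
import cv2
im=cv2.imread('pics/w12.png')[190:360,220:420]; cv2.imwrite('pics/zw12.png',cv2.resize(im,None,fx=3.5,fy=3.5,interpolation=cv2.INTER_CUBIC))
from h import *
print(manip.state()['contact_force'])
tz=manip.state()['tool_pos'][2]
for z in (2.4,4.36): print(z,projt([.0074+tz-.0344,.0018,z/1000]).round(1))
E
```

```text
17.2667 [0.4508 0.2006 0.0344] [ 0.27 -0.05  2.07  0.    1.12  1.51] 0.6709593009875806
[ 0.45971053  0.64499983 -2.09907307]
2.4 [318.8 258.3]
4.36 [318.8 262.2]
```

View pics/zw12.png

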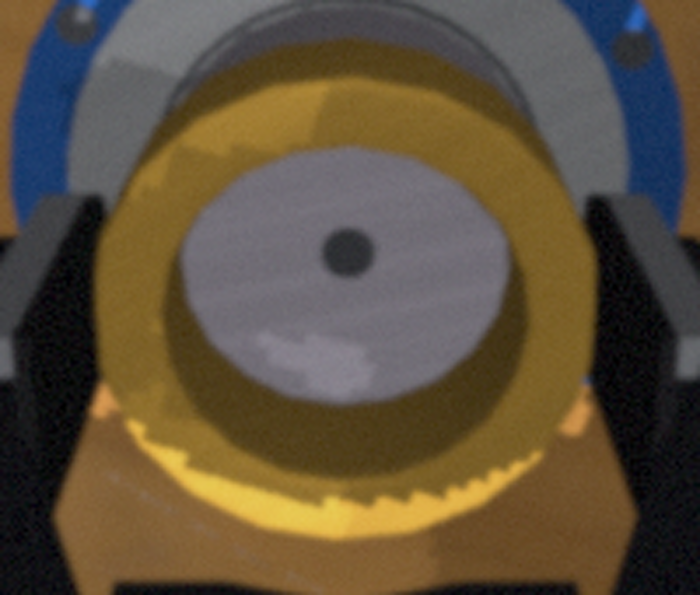

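Request:
send_rows:
  motion:
    - [[0,0,-0.1,0,0,0],[0,0,0,0,0,0],[0,0,0,0,0,0]]

```text
time: 17.57
tool_pos: [0.4509, 0.2006, 0.0342]
tool_rot: [-0.115, -0.698, -0.115, 0.698]
contact_force: [-2.9, -1.5, 6.1]
gripper_width: 0.671
```

Contact. Release and rise.

Request:
send_rows:
  motion:
    - [[0,0,0,0,0,0],[0,0,0,0,0,0],[0,0,0,0,0,0],[0,0,0,0,0,0],[0,0,0,0,0,0],[0,0,0,0,0,0]]
  fingers: 0

```text
time: 18.07
tool_pos: [0.4509, 0.2006, 0.0334]
tool_rot: [0.115, 0.698, 0.115, -0.698]
contact_force: [-0.1, -0.3, 0.3]
gripper_width: 1.002
```

Request:
send_rows:
  motion:
    - [[0,0,0.6,0,0,0],[0,0,1.5,0,0,0],[0,0,2,0,0,0],[0,0,2,0,0,0],[0,0,2,0,0,0],[0,0,1,0,0,0],[0,0,0,0,0,0],[0,0,0,0,0,0]]

```text
time: 18.73
tool_pos: [0.4511, 0.2007, 0.1248]
tool_rot: [0.115, 0.698, 0.115, -0.697]
contact_force: [1.2, -0.3, 0.2]
gripper_width: 0.998
```

```bash

python3 look.py w13 die_brass_c; python3 - <<'E'
import cv2
im=cv2.imread('pics/w13.png')[120:290,220:420]; cv2.imwrite('pics/zw13.png',cv2.resize(im,None,fx=3.5,fy=3.5,interpolation=cv2.INTER_CUBIC))
E
```

```text
18.7333 [0.4511 0.2007 0.1248] [ 0.27 -0.18  2.02  0.    1.3   1.51] 0.9982099519453503
L die_brass_c 0.62 [0.2994 0.3897 0.0068]
T die_brass_c 0.81 1188 9.4 160.3 [0.4075 0.4157 0.018 ]
T die_brass_c 0.74 4972 550.0 95.7 [0.57   0.0729 0.018 ]
T die_brass_c 0.73 3946 318.3 211.1 [0.4419 0.1957 0.018 ]
T die_brass_c 0.61 3344 38.6 291.9 [0.3083 0.3832 0.018 ]
```

View pics/zw13.png

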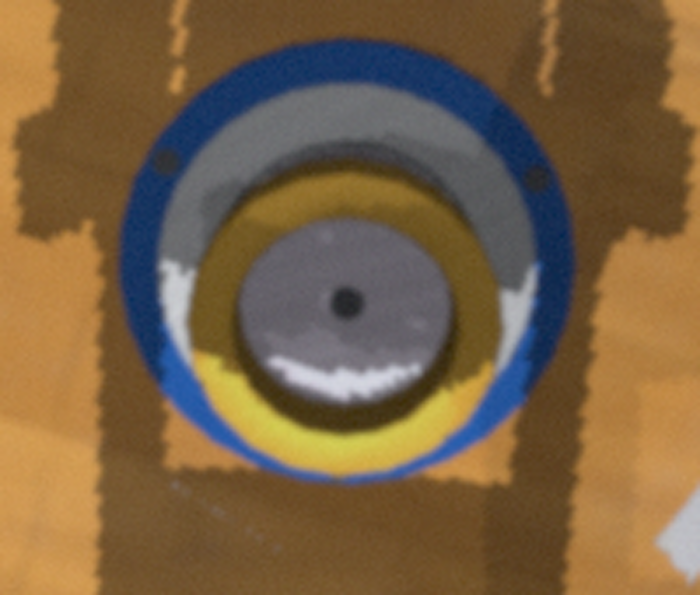

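```bash
python3 - <<'E'
from h import *
st=manip.state();T=cam2w('wrist',st)
zf=lambda x,y:(220+x/3.5,120+y/3.5)
for dz in (0,-.003):
  print('dot',ray('wrist',T,*zf(347,303),.030+dz)[:2].round(4))
  t=ray('wrist',T,*zf(347,217),.048+dz);b=ray('wrist',T,*zf(347,433),.048+dz)
  print('hole',((t+b)/2)[:2].round(4),np.linalg.norm(t-b))
  t=ray('wrist',T,*zf(347,171),.048+dz);b=ray('wrist',T,*zf(347,475),.048+dz); print('outer',((t+b)/2)[:2].round(4),np.linalg.norm(t-b))
E
```

```text
dot [0.4477 0.1972]
hole [0.4483 0.1974] 0.04180308870585196
outer [0.4481 0.1974] 0.05881522255242018
dot [0.4468 0.1969]
hole [0.4473 0.1971] 0.042380244846249526
outer [0.4472 0.1971] 0.05962725744974164
```

Die seated. In the picture the hole and the spacer dot agree within about 0.6 mm. Next, the punch.

Request:
send_rows:
  motion:
    - [[1.8,-0.7,0,0,0,0],[2.4,-1.1,0,0,0,0],[2.4,-1.1,0,0,0,0],[2.4,-1.1,0,0,0,0],[2.4,-1.1,0,0,0,0],[2.4,-1.1,0,0,0,0],[2.4,-1.1,0,0,0,0],[2.4,-1.1,0,0,0,0],[1.8,-0.6,0,0,0,0],[0,0,0,0,0,0],[0,0,0,0,0,0]]

```text
time: 19.8
tool_pos: [0.6544, 0.1101, 0.1225]
tool_rot: [-0.114, -0.697, -0.115, 0.699]
contact_force: [-0.3, 0.1, 0.1]
gripper_width: 0.997
```

```bash

python3 look.py w14 punch_c
```

```text
19.8 [0.6544 0.1101 0.1225] [0.05 0.23 1.61 0.   1.31 1.3 ] 0.9970500148154572
L punch_c 0.77 [0.6564 0.1099 0.0256]
T punch_c 0.56 2423 317.3 200.2 [0.6622 0.1117 0.052 ]
```

View pics/w14.png

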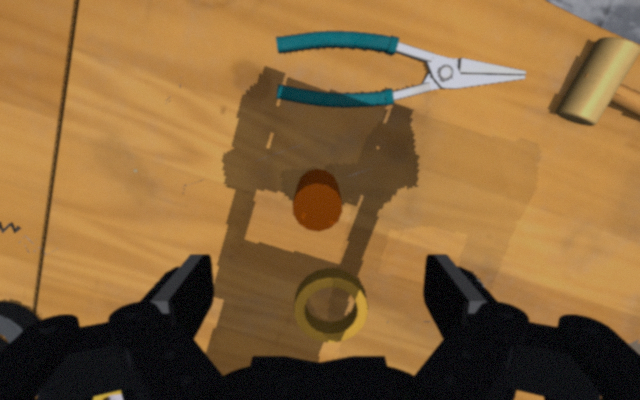

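```bash
python3 - <<'E'
from h import *
im=cv2.imread('pics/w14.png')[150:260,250:390]; cv2.imwrite('pics/zw14.png',cv2.resize(im,None,fx=5,fy=5,interpolation=cv2.INTER_CUBIC))
st=manip.state();T=cam2w('wrist',st)
for z in (.052,.049): print(ray('wrist',T,317.5,207,z)[:2],st['tool_pos'])
E
```

```text
[0.65694086 0.11095196] [0.65356317 0.1110041  0.1234047 ]
[0.65609059 0.11066687] [0.65356317 0.1110041  0.1234047 ]
```

View pics/zw14.png

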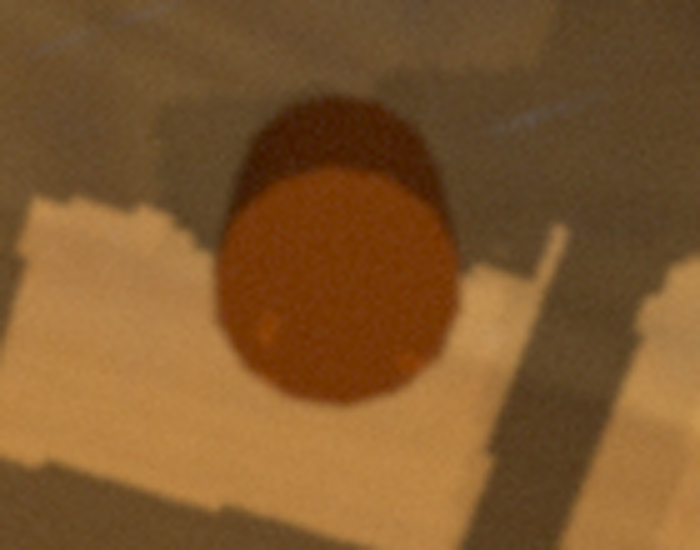

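Request:
send_rows:
  motion:
    - [[0.25,0.1,-1.6,0,0,0],[0,0,-1.8,0,0,0],[0,0,-1.8,0,0,0],[0,0,-1.8,0,0,0],[0,0,-1.4,0,0,0],[0,0,-0.8,0,0,0],[0,0,-0.4,0,0,0],[0,0,0,0,0,0],[0,0,0,0,0,0]]

```text
time: 20.7
tool_pos: [0.6578, 0.1117, 0.0291]
tool_rot: [0.115, 0.698, 0.115, -0.697]
contact_force: [0.4, 0.5, -0.3]
gripper_width: 0.998
```

Request:
send_rows:
  motion:
    - [[0,0,0,0,0,0],[0,0,0,0,0,0],[0,0,0,0,0,0],[0,0,0,0,0,0],[0,0,0,0,0,0],[0,0,0,0,0,0],[0,0,0,0,0,0],[0,0,0,0,0,0],[0,0,0,0,0,0],[0,0,0,0,0,0]]
  fingers: 1

```text
time: 21.53
tool_pos: [0.658, 0.1117, 0.0293]
tool_rot: [0.115, 0.698, 0.115, -0.697]
contact_force: [-0.6, -0.6, 5.8]
gripper_width: 0.349
```

```bash

python3 look.py w15 punch_c
```

```text
21.5333 [0.658  0.1117 0.0293] [0.06 0.34 1.64 0.   1.16 1.3 ] 0.3487820815098506
L punch_c 0.87 [0.6548 0.1106 0.0278]
T punch_c 0.76 7424 318.4 268.8 [0.6653 0.1125 0.052 ]
```

View pics/w15.png

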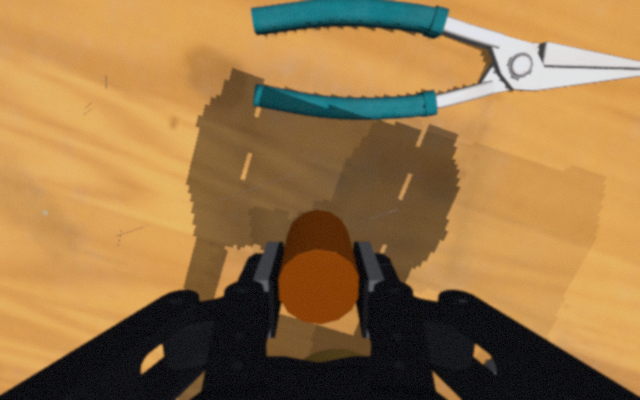

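```bash
python3 - <<'E'
from fr import *
im=cv2.imread('pics/w15.png')[220:340,250:390]; cv2.imwrite('pics/zw15.png',cv2.resize(im,None,fx=5,fy=5,interpolation=cv2.INTER_CUBIC))
for x in (-.0227,-.019):
    g=least_squares(lambda p: projt([x,p[0],p[1]])-np.array([318.5,286]),[0,0],x_scale=1e-3); print(x,g.x*1000)
E
```

```text
-0.0227 [ 1.57502546 -0.10649411]
-0.019 [1.58612799 1.95130193]
```

View pics/zw15.png

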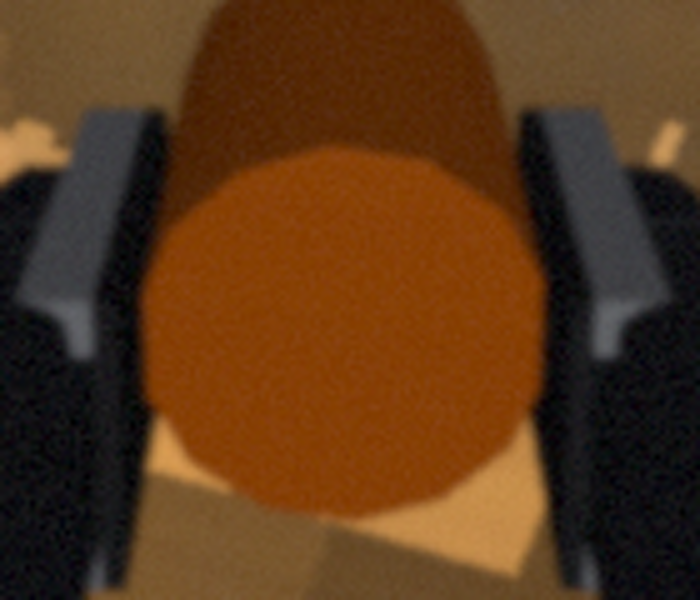

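```bash
python3 - <<'E'
from fr import *
print(fit([(.016,220+146/5,220+517/5)],(.016,250+141/5,250+546/5),-.02))
E
```

```text
(array([-18.45963356,   1.66980486,   2.86721715]), array([ 0.4, -0.4, -0.3,  0.3]))
```

Request:
send_rows:
  motion:
    - [[0,0,0.8,0,0,0],[0,0,2,0,0,0],[0,0,2.2,0,0,0],[0,0,2.2,0,0,0],[-1.3,0.5,1.8,0,0,0],[-2.2,0.9,0,0,0,0],[-2.2,0.9,0,0,0,0],[-2.2,0.9,0,0,0,0],[-2.2,0.9,0,0,0,0],[-2.2,0.9,0,0,0,0],[-2.2,0.9,0,0,0,0],[-2.2,0.9,0,0,0,0]]

```text
time: 22.68
tool_pos: [0.4884, 0.1797, 0.1177]
tool_rot: [-0.115, -0.697, -0.115, 0.698]
contact_force: [-0.8, 0.4, -0.4]
gripper_width: 0.355
```

Request:
send_rows:
  motion:
    - [[-2.2,0.9,0,0,0,0],[-2.0,1.1,0,0,0,0],[0,0,-1,0,0,0],[0,0,-0.8,0,0,0],[0,0,0,0,0,0],[0,0,0,0,0,0]]

```text
time: 23.18
tool_pos: [0.4481, 0.199, 0.0993]
tool_rot: [-0.115, -0.697, -0.114, 0.699]
contact_force: [0.1, -0.4, -0.9]
gripper_width: 0.349
```

```bash

python3 look.py w16 punch_c
```

```text
23.1833 [0.4481 0.199  0.0993] [ 0.27 -0.15  2.04 -0.    1.26  1.51] 0.34855183253957384
T punch_c 0.81 7274 318.2 268.6 [0.4225 0.1886 0.052 ]
T punch_c 0.49 11417 542.7 280.0 [0.4582 0.0593 0.052 ]
```

View pics/w16.png

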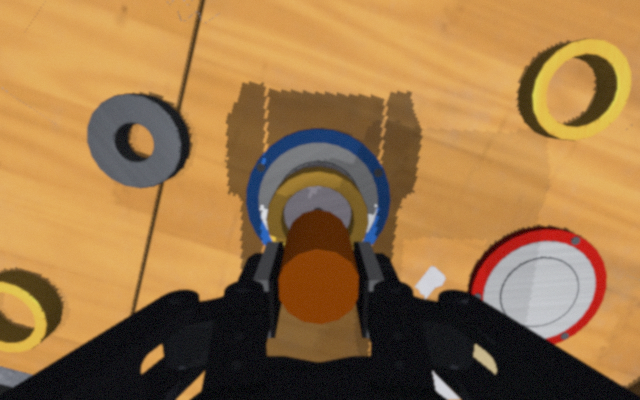

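Request:
send_rows:
  motion:
    - [[0.13,0.1,-1.0,0,0,0],[0,0,-0.7,0,0,0],[0,0,0,0,0,0],[0,0,0,0,0,0]]

```text
time: 23.67
tool_pos: [0.4489, 0.2003, 0.0823]
tool_rot: [-0.115, -0.697, -0.115, 0.699]
contact_force: [-0.3, 0.3, -0.5]
gripper_width: 0.35
```

```bash

python3 look.py w17; python3 - <<'E'
import cv2
im=cv2.imread('pics/w17.png')[130:330,210:430]; cv2.imwrite('pics/zw17.png',cv2.resize(im,None,fx=3,fy=3,interpolation=cv2.INTER_CUBIC))
E
```

```text
23.6667 [0.4489 0.2003 0.0823] [ 0.27 -0.13  2.05 -0.    1.22  1.51] 0.3496658949405779
```

View pics/zw17.png

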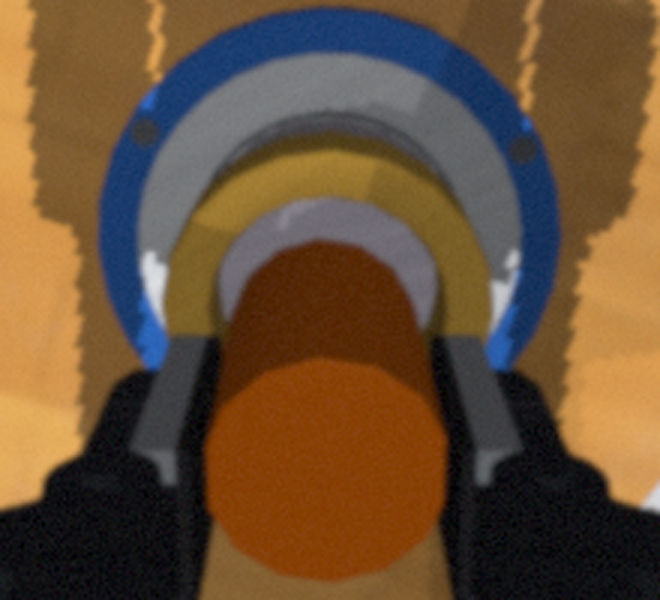

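Request:
send_rows:
  motion:
    - [[0.06,0,-0.5,0,0,0],[0,0,-0.5,0,0,0],[0,0,-0.5,0,0,0],[0,0,-0.4,0,0,0],[0,0,-0.15,0,0,0],[0,0,0,0,0,0],[0,0,0,0,0,0]]

```text
time: 24.3
tool_pos: [0.4502, 0.2006, 0.0629]
tool_rot: [-0.115, -0.698, -0.115, 0.698]
contact_force: [0.3, 0.5, -1.0]
gripper_width: 0.354
```

```bash

python3 look.py w18; python3 - <<'E'
import cv2
im=cv2.imread('pics/w18.png')[130:330,210:430]; cv2.imwrite('pics/zw18.png',cv2.resize(im,None,fx=3,fy=3,interpolation=cv2.INTER_CUBIC))
E
```

```text
24.3 [0.4502 0.2006 0.0629] [ 0.27 -0.1   2.06 -0.    1.18  1.51] 0.35368311014435116
```

View pics/zw18.png

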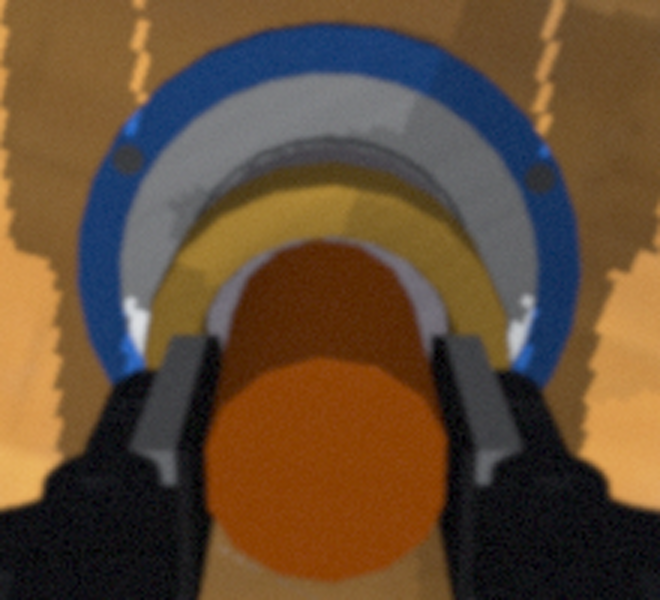

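```bash
python3 - <<'E'
from h import *
for x in (.015,.018):
    g=least_squares(lambda p: projt([x,p[0],p[1]])-np.array([210+328/3,130+238/3]),[0,0],x_scale=1e-3); print(x,g.x*1000+[0,21])
    g=least_squares(lambda p: projt([x,p[0],p[1]])-np.array([210+328/3,130+163/3]),[0,0],x_scale=1e-3); print(x,g.x*1000+[0,30])
E
```

```text
0.015 [2.04660958 2.0730959 ]
0.015 [ 2.02996057 -0.88806126]
0.018 [2.06242995 2.98487521]
0.018 [ 2.04546431 -0.20376421]
```

Request:
send_rows:
  motion:
    - [[0,0,-0.2,0,0,0],[0,0,-0.15,0,0,0],[0,0,0,0,0,0],[0,0,0,0,0,0]]

```text
time: 24.68
tool_pos: [0.4502, 0.2006, 0.0595]
tool_rot: [-0.115, -0.698, -0.115, 0.698]
contact_force: [0.3, -0.4, -0.5]
gripper_width: 0.353
```

Request:
send_rows:
  motion:
    - [[0,0,-0.1,0,0,0],[0,0,0,0,0,0],[0,0,0,0,0,0]]

```text
time: 24.93
tool_pos: [0.4505, 0.2007, 0.0593]
tool_rot: [0.115, 0.698, 0.115, -0.698]
contact_force: [-2.0, 0.1, 5.5]
gripper_width: 0.35
```

Contact. Release, rise and check.

Request:
send_rows:
  motion:
    - [[0,0,0,0,0,0],[0,0,0,0,0,0],[0,0,0,0,0,0],[0,0,0,0,0,0],[0,0,0,0,0,0],[0,0,0,0,0,0],[0,0,0,0,0,0],[0,0,0,0,0,0]]
  fingers: 0

```text
time: 25.6
tool_pos: [0.4502, 0.2006, 0.0585]
tool_rot: [-0.115, -0.698, -0.115, 0.698]
contact_force: [0.5, 0.9, -0.2]
gripper_width: 0.995
```

Request:
send_rows:
  motion:
    - [[0,0,0.6,0,0,0],[0,0,1.5,0,0,0],[0,0,2,0,0,0],[0,0,2,0,0,0],[0,0,2,0,0,0],[0,0,1,0,0,0],[0,0,0,0,0,0],[0,0,0,0,0,0]]

```text
time: 26.27
tool_pos: [0.4504, 0.2007, 0.1498]
tool_rot: [0.115, 0.698, 0.115, -0.697]
contact_force: [0.4, 1.9, 0.1]
gripper_width: 1.002
```

```bash

python3 look.py w19; python3 - <<'E'
import cv2
im=cv2.imread('pics/w19.png')[120:290,220:420]; cv2.imwrite('pics/zw19.png',cv2.resize(im,None,fx=3.5,fy=3.5,interpolation=cv2.INTER_CUBIC))
E
```

```text
26.2667 [0.4504 0.2007 0.1498] [ 0.27 -0.21  2.   -0.    1.35  1.51] 1.001590121488623
```

View pics/zw19.png

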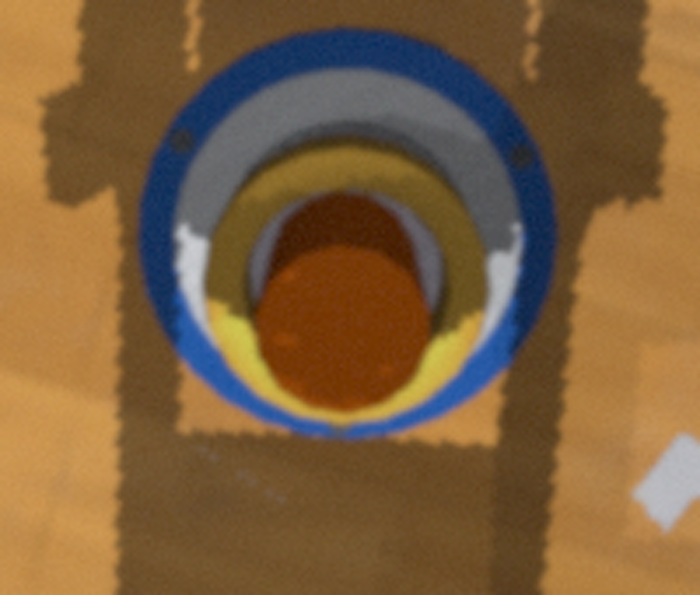

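Request:
send_rows:
  motion:
    - [[1.3,-1.8,0,0,0,0],[1.8,-2.5,0,0,0,0],[1.8,-2.5,0,0,0,0],[1.8,-2.5,0,0,0,0],[1.8,-2.5,0,0,0,0],[1.8,-2.5,0,0,0,0],[1.8,-2.5,0,0,0,0],[1.8,-2.5,0,0,0,0],[1.3,-1.8,-1.5,0,0,0],[0.9,-1.3,-1.3,0,0,0],[0,0,0,0,0,0],[0,0,0,0,0,0]]

```text
time: 27.32
tool_pos: [0.6095, -0.0236, 0.1184]
tool_rot: [-0.113, -0.696, -0.115, 0.7]
contact_force: [-0.0, 0.1, 0.5]
gripper_width: 0.999
```

```bash

python3 look.py w20 pusher_c
```

```text
27.3167 [ 0.6095 -0.0236  0.1184] [-0.16  0.11  1.74  0.    1.29  1.09] 0.9990155769071201
L pusher_c 0.7 [ 0.6109 -0.0246  0.0239]
T pusher_c 0.64 2965 321.2 196.9 [ 0.6163 -0.0249  0.034 ]
T pusher_c 0.32 943 348.0 333.0 [ 0.5231 -0.0776  0.034 ]
```

View pics/w20.png

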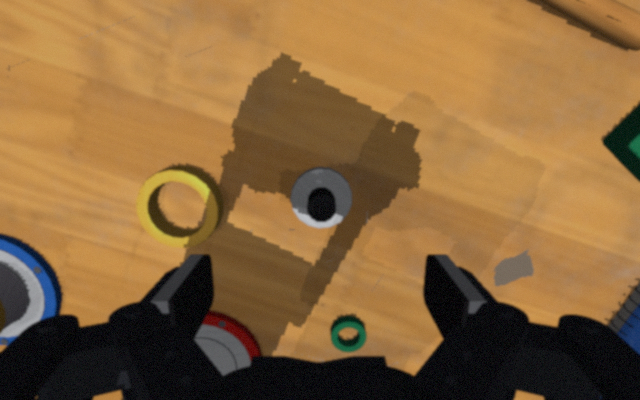

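```bash
python3 - <<'E'
from h import *
im=cv2.imread('pics/w20.png')[150:250,260:380]; cv2.imwrite('pics/zw20.png',cv2.resize(im,None,fx=5,fy=5,interpolation=cv2.INTER_CUBIC))
st=manip.state();T=cam2w('wrist',st)
for z in (.010,.007): print(ray('wrist',T,321.5,198,z)[:2],st['tool_pos'])
E
```

```text
[ 0.61060445 -0.02693448] [ 0.61079159 -0.02252806  0.12145899]
[ 0.60984951 -0.02722571] [ 0.61079159 -0.02252806  0.12145899]
```

View pics/zw20.png

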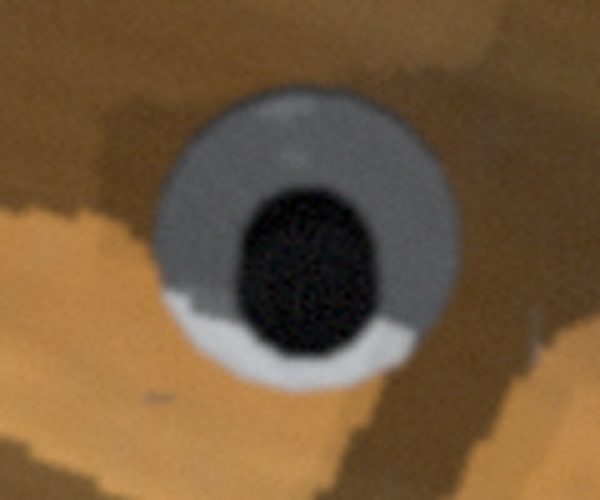

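Request:
send_rows:
  motion:
    - [[0,-0.23,-1.6,0,0,0],[0,0,-1.8,0,0,0],[0,0,-1.8,0,0,0],[0,0,-1.8,0,0,0],[0,0,-1.6,0,0,0],[0,0,-1.0,0,0,0],[0,0,-0.5,0,0,0],[0,0,-0.3,0,0,0],[0,0,0,0,0,0],[0,0,0,0,0,0]]

```text
time: 28.3
tool_pos: [0.612, -0.0256, 0.0186]
tool_rot: [0.115, 0.698, 0.115, -0.697]
contact_force: [0.9, -0.2, -0.2]
gripper_width: 0.999
```

```bash

python3 look.py w21
```

```text
28.3 [ 0.612  -0.0256  0.0186] [-0.16  0.24  1.78  0.    1.11  1.08] 0.9987632631037487
```

View pics/w21.png

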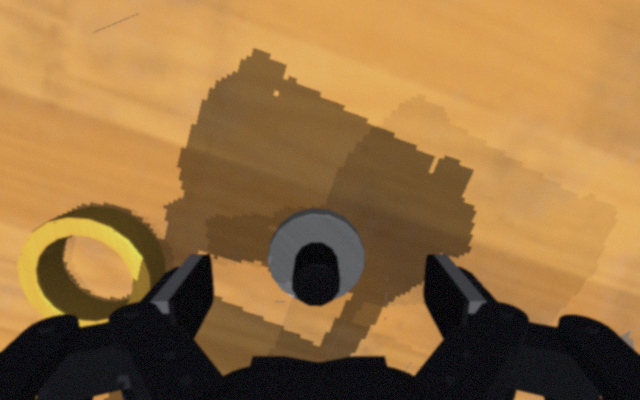

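Request:
send_rows:
  motion:
    - [[0,0.1,-0.3,0,0,0],[0,0,0,0,0,0]]

```text
time: 28.52
tool_pos: [0.6115, -0.0247, 0.0149]
tool_rot: [0.115, 0.698, 0.115, -0.697]
contact_force: [-0.4, -0.4, 0.6]
gripper_width: 0.999
```

Request:
send_rows:
  motion:
    - [[0,0,0,0,0,0],[0,0,0,0,0,0],[0,0,0,0,0,0],[0,0,0,0,0,0],[0,0,0,0,0,0],[0,0,0,0,0,0],[0,0,0,0,0,0],[0,0,0,0,0,0],[0,0,0,0,0,0],[0,0,0,0,0,0],[0,0,0,0,0,0],[0,0,0,0,0,0]]
  fingers: 1

```text
time: 29.52
tool_pos: [0.6115, -0.0248, 0.0148]
tool_rot: [0.115, 0.698, 0.115, -0.698]
contact_force: [0.8, -1.3, 3.0]
gripper_width: 0.208
```

```bash

python3 look.py w22; python3 - <<'E'
import cv2
im=cv2.imread('pics/w22.png')[200:340,240:400]; cv2.imwrite('pics/zw22.png',cv2.resize(im,None,fx=4,fy=4,interpolation=cv2.INTER_CUBIC))
E
```

```text
29.5167 [ 0.6115 -0.0248  0.0148] [-0.16  0.25  1.79 -0.    1.11  1.08] 0.2077559725793039
```

View pics/zw22.png

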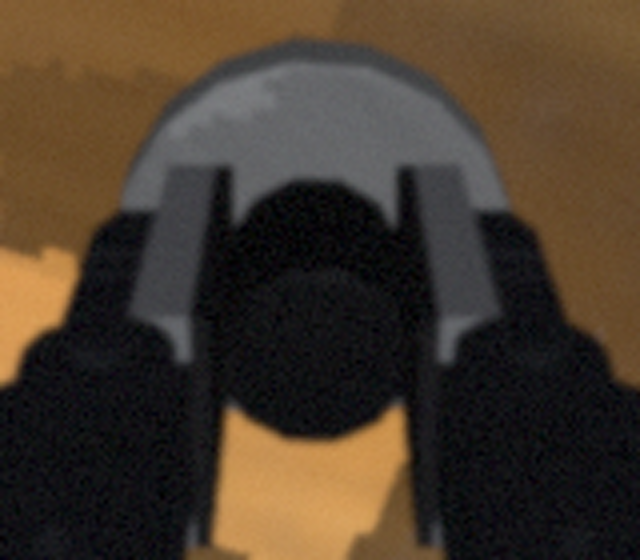

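```bash
python3 - <<'E'
from h import *
def sz(x,v,off):
    g=least_squares(lambda p: [projt([x,.0017,p[0]])[1]-v],[0],x_scale=1e-3); return g.x[0]*1000+off
print('stem bot',sz(-.0157,309.5,-10),'stem top',sz(-.0157,267.5,10),'disc far',sz(.0081,215,23))
# punch comparison with same x bias: punch top TCP .0293 -> x=-.0227+.0035
print('punch', sz(-.0192,220+517/5,-16), sz(-.0192,220+146/5,16))
E
```

```text
stem bot 4.445155890215306 stem top 5.685211090358879 disc far 4.630949921482497
punch 2.532816352145119 2.400552633456245
```

Request:
send_rows:
  motion:
    - [[0,0,0.8,0,0,0],[0,0,2,0,0,0],[0,0,2.4,0,0,0],[0,0,2.4,0,0,0],[0,0,2.4,0,0,0],[0,0,2,0,0,0],[-1.7,2.4,0,0,0,0],[-1.7,2.4,0,0,0,0],[-1.7,2.4,0,0,0,0],[-1.7,2.4,0,0,0,0],[-1.7,2.4,0,0,0,0],[-1.7,2.4,0,0,0,0]]

```text
time: 30.57
tool_pos: [0.5075, 0.1202, 0.134]
tool_rot: [-0.114, -0.697, -0.115, 0.698]
contact_force: [0.3, -0.2, -2.0]
gripper_width: 0.202
```

Request:
send_rows:
  motion:
    - [[-1.7,2.4,0,0,0,0],[-1.7,2.4,0,0,0,0],[-1.4,2.2,0,0,0,0],[-0.9,1.2,0,0,0,0],[0,0,0,0,0,0],[0,0,0,0,0,0]]

```text
time: 31.07
tool_pos: [0.4515, 0.2015, 0.1342]
tool_rot: [-0.115, -0.697, -0.115, 0.698]
contact_force: [0.2, -0.4, -0.8]
gripper_width: 0.206
```

```bash

python3 look.py w23
```

```text
31.0667 [0.4515 0.2015 0.1342] [ 0.27 -0.18  2.01 -0.    1.32  1.51] 0.20560329453885343
```

View pics/w23.png

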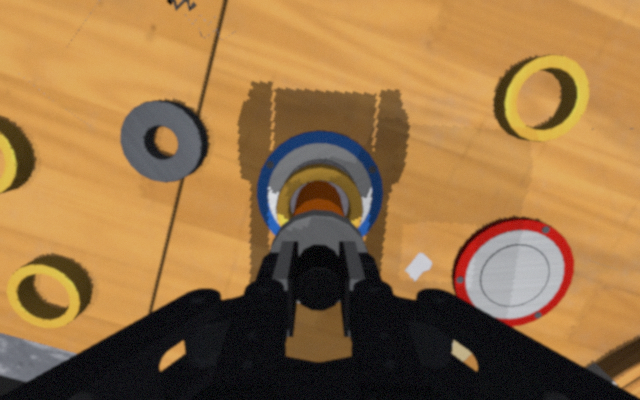

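Request:
send_rows:
  motion:
    - [[0.08,0,-1.2,0,0,0],[0,0,-1.0,0,0,0],[0,0,-0.8,0,0,0],[0,0,0,0,0,0],[0,0,0,0,0,0],[0,0,0,0,0,0]]

```text
time: 31.62
tool_pos: [0.4532, 0.2011, 0.1043]
tool_rot: [-0.115, -0.698, -0.115, 0.698]
contact_force: [0.5, 1.9, -1.7]
gripper_width: 0.207
```

```bash

python3 look.py w24; python3 - <<'E'
import cv2
im=cv2.imread('pics/w24.png')[130:330,220:420]; cv2.imwrite('pics/zw24.png',cv2.resize(im,None,fx=3,fy=3,interpolation=cv2.INTER_CUBIC))
E
```

```text
31.6167 [0.4532 0.2011 0.1043] [ 0.27 -0.15  2.02  0.    1.26  1.51] 0.20653445346331414
```

View pics/zw24.png

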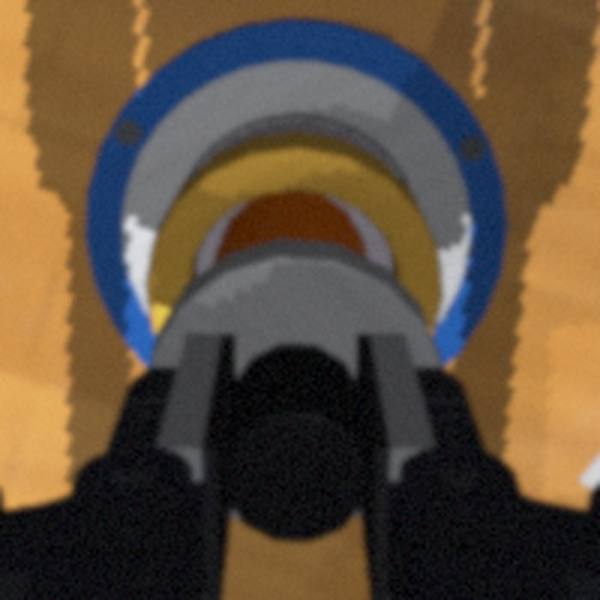

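Request:
send_rows:
  motion:
    - [[-0.07,0.03,-0.3,0,0,0],[0,0,-0.25,0,0,0],[0,0,-0.1,0,0,0],[0,0,0,0,0,0],[0,0,0,0,0,0]]

```text
time: 32.08
tool_pos: [0.4523, 0.2016, 0.098]
tool_rot: [-0.115, -0.698, -0.115, 0.698]
contact_force: [0.7, 0.7, -1.9]
gripper_width: 0.206
```

Request:
send_rows:
  motion:
    - [[0,0,-0.1,0,0,0],[0,0,0,0,0,0],[0,0,0,0,0,0]]

```text
time: 32.33
tool_pos: [0.4523, 0.2016, 0.097]
tool_rot: [0.115, 0.698, 0.115, -0.698]
contact_force: [-0.2, -0.7, -1.6]
gripper_width: 0.208
```

Request:
send_rows:
  motion:
    - [[0,0,-0.08,0,0,0],[0,0,0,0,0,0],[0,0,0,0,0,0]]

```text
time: 32.58
tool_pos: [0.4526, 0.2017, 0.0967]
tool_rot: [0.115, 0.698, 0.115, -0.698]
contact_force: [-1.1, -0.9, 1.3]
gripper_width: 0.205
```

Request:
send_rows:
  motion:
    - [[0,0,0,0,0,0],[0,0,0,0,0,0],[0,0,0,0,0,0],[0,0,0,0,0,0],[0,0,0,0,0,0],[0,0,0,0,0,0],[0,0,0,0,0,0],[0,0,0,0,0,0],[0,0,0,0,0,0]]
  fingers: 0

```text
time: 33.33
tool_pos: [0.4523, 0.2016, 0.0962]
tool_rot: [-0.115, -0.698, -0.115, 0.698]
contact_force: [-0.1, -0.8, 0.3]
gripper_width: 0.996
```

Request:
send_rows:
  motion:
    - [[0,0,0.6,0,0,0],[0,0,1.5,0,0,0],[0,0,2,0,0,0],[0,0,2,0,0,0],[0,0,2,0,0,0],[0,0,2,0,0,0],[0,0,0,0,0,0],[0,0,0,0,0,0]]

```text
time: 34.0
tool_pos: [0.4532, 0.2019, 0.1989]
tool_rot: [0.115, 0.699, 0.115, -0.697]
contact_force: [0.1, 0.2, -0.1]
gripper_width: 0.996
```

```bash

python3 look.py w25 pusher_c; python3 - <<'E'
from h import *
im=cv2.imread('pics/w25.png')[120:290,220:420]; cv2.imwrite('pics/zw25.png',cv2.resize(im,None,fx=3.5,fy=3.5,interpolation=cv2.INTER_CUBIC))
im=save('s25','scene')[:,:,::-1][190:290,250:380]; cv2.imwrite('pics/zs25.png',cv2.resize(im,None,fx=5,fy=5,interpolation=cv2.INTER_CUBIC))
E
```

```text
34.0 [0.4532 0.2019 0.1989] [ 0.27 -0.24  1.94  0.    1.44  1.51] 0.9962226073518476
L pusher_c 0.82 [0.452  0.2027 0.1036]
T pusher_c 0.74 2983 318.7 201.0 [0.4367 0.1939 0.034 ]
```

View pics/zw25.png

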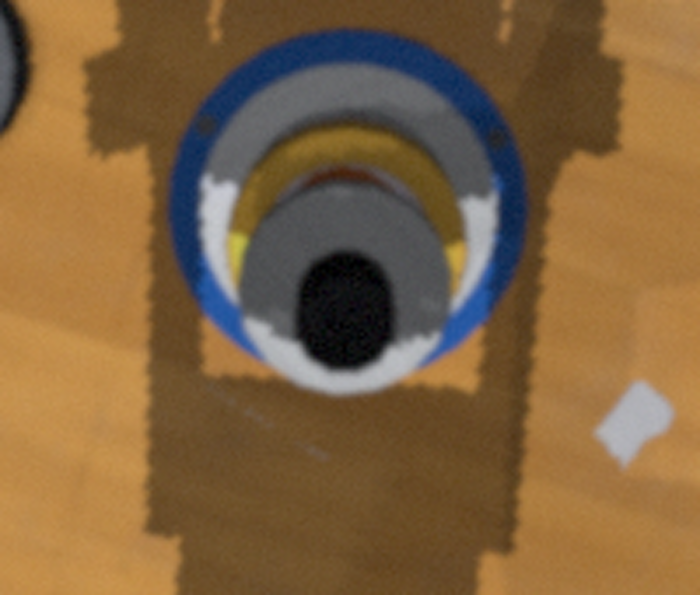

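View pics/zs25.png

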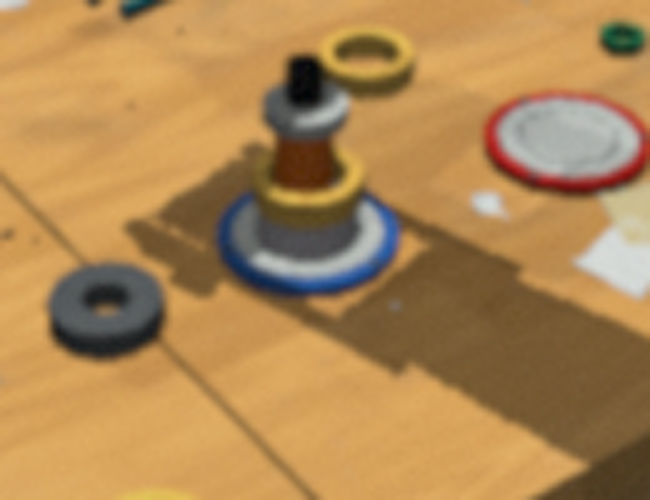

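```bash
python3 - <<'E'
from h import *
st=manip.state();T=cam2w('wrist',st)
def mid(x,y0,y1,z,dz):
    t=ray('wrist',T,220+x/3.5,120+y0/3.5,z+dz);b=ray('wrist',T,220+x/3.5,120+y1/3.5,z+dz)
    return ((t+b)/2)[:2].round(4),np.linalg.norm(t-b).round(4)
for dz in (0,-.003):
    print('pusher',mid(345,184,395,.092,dz)); 
    t=ray('wrist',T,220+348/3.5,120+28/3.5,.008+dz)[:2]; print('plate',t-.05*np.array([.947,.32]))
    t=ray('wrist',T,220+348/3.5,120+124/3.5,.048+dz)[:2]; print('die',t-.03*np.array([.947,.32]))
E
```

```text
pusher (array([0.4485, 0.1983]), np.float64(0.0455))
plate [0.44673233 0.19668878]
die [0.44725476 0.19704439]
pusher (array([0.4476, 0.198 ]), np.float64(0.046))
plate [0.44653697 0.19660681]
die [0.44684191 0.19688857]
```

```bash
python3 -c "
from plant import manip
print(manip.job_done())"
```

```text
the job is handed in; nothing more can be done
None
```

The forming tool is assembled on the blue-rimmed plate, and I handed the job in at about 34 s of the 122 s allowed. I set the spacer, then the brass die ring farthest from the base, then the punch, then the pusher with its stem up. Each part was released before I took the next.

**Last checks:**
- **Scene camera:** the stack stands upright. The punch is in the die, the pusher is on top, and the gripper is open and clear above it.
- **Wrist camera:** the spacer sits within about 1 mm of the plate centre, and the die within about 0.6 mm of the spacer's centre dot. The pusher is within about 1.5 to 2.5 mm of the die and plate axes, which includes the camera's own error.
- **Other parts:** the red plate stayed empty, and I did not touch the dark steel ring, the wax ring or the other brass rings.
- **Forces:** the contact forces reported at the end of each move stayed below about 9 N.

**Disagreement:** the wrist camera measured heights about 3 mm off from the known part heights. I allowed for this by comparing each part with the one below it rather than trusting the absolute height.

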